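Proof-load a test bar in the hand-lever bend tester

TASK

Lay the long flat steel bar flat across the two support rollers of the bend tester, between the guide pins and with about the same overhang at each end, and let go of it. Then swing the tester's lever over, all the way to its stop, so that the sprung nose presses on the middle of the bar, and let the lever return to rest. The bar stays on the rollers; the caliper and the two small notched bars near it are left lying where they are.

Things in the scene. Friction and masses are not known exactly. Their poses are not given: they have to be found in the camera images.
- test_bar: Loose plain ground steel bar with square ends, 160 mm long (its y), 22 mm wide (its x) and 12 mm thick (its z), about 0.33 kg; it lies flat on the worktop. Origin: centre of its underside. Both ways round and both faces are alike.
- bend_tester: Fixed grey bench fixture with a T-shaped base, 20 mm high; position and yaw differ each time. Origin: on the worktop under the middle of the place for the bar. x points from there to the lever's hinge, y along the bar as it shall lie, z up. Behind the bar stand a stop screw (x = 85 mm, 12 mm thick, 91 mm high) and the hinge bracket (from x = 105 mm on, 113 mm high).
- seat (a point): Midway between the two steel support rollers, level with their tops, 56 mm above the worktop: here belongs the centre of the bar's underside. Axes as bend_tester. The rollers lie along x, 12 mm thick and 31 mm long, at y = -50 and +50 mm, on blocks 30 mm wide in y. Between them fingers have room beside the bar down to 51 mm height (a dial gauge stands under the middle).
- guide_pin (a point): Tip of one of the four upright guide pins, 9 mm thick with tapered tips, 69 mm above the worktop (13 mm over the roller tops). They stand at x = -21 and +21 mm at both rollers (y = -50 and +50 mm) and leave 33 mm between them for the 22 mm wide bar. This one is at x = -21, y = -50 mm.
- lever_hinge (a point): Point on the lever's hinge pin, in the lever's mid-plane: x = 125 mm, y = 0, 100 mm above the worktop in the tester's frame. The pin runs along the tester's y.
- press_lever (a joint): Lever angle, rad. 0 = at rest, upright, leaning 10 degrees back from the bar; 1.75 = at its stop, swung over the bar (the handle goes up, over towards the tester's -x, then down: a turn about the tester's -y axis). A spring returns it to 0 when let go. The nose meets the laid bar at about 1.71; about 10 N at the handle hold it at the stop.
- handle (a point): Middle of the lever's T-handle, 185 mm from the hinge pin, moving with the lever: a round cross-bar along the tester's y with two black grips 18 mm thick, from 12 to 62 mm to either side of this point. In the tester's frame at x = 202, z = 267 mm at rest; x = -54, z = 148 mm at the stop. A grip can be pinched from above beside the lever and turns between the fingers.
- nose: Spring-loaded loading nose on the lever, 125 mm from the hinge: a round steel bar 12 mm thick and 26 mm long; presses on the middle of the bar when the lever is at its stop, with about 10 N. Origin: middle of the round bar.
- vernier_caliper: Bystander: steel vernier caliper, 190 mm long and 72 mm wide over its jaws, 10 mm high, lying near the bar. Origin: centre of its underside.
- notched_bar_0: Bystander: small notched steel impact bar, 10 x 55 x 10 mm (55 along y), lying near the long bar. Origin: centre of its underside.
- notched_bar_1: Bystander: a second such notched bar, 10 x 55 x 10 mm.
Not all that is in view belongs to the job. Of the things shaped like the test_bar, the steel one is meant.

How it is judged:
On the way, in this order (a step that is already met when the one before it is completed fails the run):
1. the bar lies across both rollers, between the pins, and is let go, with the lever still at rest (x of test_bar in the frame of seat between -0.008 and 0.008 m and y of test_bar in the frame of seat between -0.012 and 0.012 m and z of test_bar in the frame of seat between -0.003 and 0.003 m and angle between the y axis of test_bar and the y axis of seat, either way round below 0.09 rad and angle between the z axis of test_bar and the z axis of seat, either way round below 0.06 rad and contact force between test_bar and the fingers below 0.1 N and linear speed of test_bar below 0.02 m/s and value of joint press_lever below 0.3 rad), for 0.2 s.
2. the lever is at its stop and the nose presses on the bar lying in its place (x of test_bar in the frame of seat between -0.008 and 0.008 m and y of test_bar in the frame of seat between -0.012 and 0.012 m and z of test_bar in the frame of seat between -0.003 and 0.003 m and angle between the y axis of test_bar and the y axis of seat, either way round below 0.09 rad and angle between the z axis of test_bar and the z axis of seat, either way round below 0.06 rad and value of joint press_lever above 1.71 rad and contact force between nose and test_bar above 3 N), for 0.1 s.
At the end, for the whole second after the job is handed in: The bar rests flat on both rollers (underside within 3 mm of their tops, within 3 degrees of level), its centre within 8 mm of the mid-point across and 12 mm lengthwise (overhangs equal within 24 mm), within 5 degrees of square; it is at rest, and the lever is back within 0.1 rad of rest (x of test_bar in the frame of seat between -0.008 and 0.008 m and y of test_bar in the frame of seat between -0.012 and 0.012 m and z of test_bar in the frame of seat between -0.003 and 0.003 m and angle between the y axis of test_bar and the y axis of seat, either way round below 0.09 rad and angle between the z axis of test_bar and the z axis of seat, either way round below 0.06 rad and value of joint press_lever below 0.1 rad and linear speed of test_bar below 0.02 m/s and contact force between test_bar and bend_tester above 1 N); the robot touches nothing.
It fails at once if a bystander is moved by more than 30 mm (distance of any of vernier_caliper, notched_bar_0, notched_bar_1 from where it was at the start of the episode above 0.03 m).
It also fails if it takes over 61 s, if anything falls off the work surface, if the arm or the gripper's body presses on something with over 40 N, if the wrist force passes 120 N, or if a joint passes its speed limit or range.

ROBOT

A 6-joint arm with a two-finger parallel gripper is mounted at the origin on the work surface; the furniture and walls round the work are solid. World frame = base frame: x ahead of the robot, y to its left, z up, the work surface at z = 0. Lengths are in m, angles in rad, forces in N, time in s.
With the tool pointing down it reaches from about 0.375 to 0.975 m from the base axis. Payload 3.8 kg.
Tool frame: the origin (TCP) lies midway between the tips of the shut fingers; the grasp point (between the pads) lies 19 mm behind it; z points along the fingers, y is the direction in which the jaws open and shut (so a half turn about z gives the same grasp; the last joint's range is limited). The gripper opens to 85 mm and grips with 20 to 120 N. Pads are 22 mm wide; open, the fingers measure 114 mm over their backs; the gripper's body (76 mm by 85 mm) begins 54 mm behind the grasp point. The pads swing forward as they close: fully open they stand 13 mm farther back than shut.
Start: joints at [-1.331, 0.264, 1.604, -0, 1.274, -0.037], TCP at [0.184, -0.649, 0.195] pointing down, gripper open.
Joint ranges: [-2.63, 2.63], [-0.94, 2.18], [0.31, 2.57], [-1.31, 4.45], [0, 2.66], [-2.55, 2.55]. Speed limits (rad/s): [2.57, 2.57, 3.14, 3.14, 3.14, 3.14].

INTERFACE

Orientations are given as a rotation vector (axis times angle).
In Python, from workcell import bot gives the robot as it stands.
- The arm moves only by the tool arm_command, never from a script. Its argument "targets" is text: rows parted by semicolons, each of 7 numbers parted by spaces: the shift along the tool's x, y, z in mm, then the turn, a rotation vector about the tool's x, y, z in degrees, then the opening, from 0 (shut) to 1 (fully open). A call has 1 to 10 rows; each row is the pose to reach, as a shift and turn from the pose commanded when the call began, along the tool's axes at that moment; what a row does not reach only later rows make up. A row lasts 1/12 s, in which the tool goes at most 41.7 mm and 7.16 degrees, less where a joint would pass 70% of its speed; a pose out of reach is approached as far as the arm can. A call with a gripper value outside its range is refused whole. The fingers move at their own pace and stop on an object; "newtons" is the grip in N (left out, the last holds). Time passes only in rows, so rows that repeat a pose let the fingers close. It gives the time, the measured TCP pose, the force and the opening at its end, in the units of the state.
- bot.read_state(): the state, without advancing time (a new reading comes with each control period).
- bot.read_camera(name): name is "scene" or "top" or "wrist"; returns (picture, depth): 400x640x3 uint8, blue, green, red; 400x640 float32, m along the optical axis (not along the pixel's ray), 0 where there is no reading.
- bot.camera_params(name): a dict with "fov_y" (degrees; the focal length in pixels is half the picture's height over the tangent of half this angle, whatever the lens; pixels are square), "cx", "cy" (the principal point, pixels), "xyz" and "rotation" of the camera in the world; the wrist camera has in their place "T_tool_cam" (4x4, takes a point from camera to tool coordinates, whose origin is the TCP and whose axes are the flange's). Camera axes: x right, y up, looking along -z (the intrinsics and any distortion apply to the point x, -y, -z); pixel columns grow to the right and rows downward; lengths in m; the calibration is good to about 2 mm. A picture is of the moment at which its call begins: read the wrist's pose just before it. camera_params takes no time and is no camera call.
- bot.finish_job(): hands the job in, once; it reports no verdict.
The state is a dict: "time": time; "q": joint angles; "joint_vel": joint speeds; "joint_torque": joint torques, N m; "tool_pos": TCP position; "tcp_rot": TCP orientation; "wrist_force": force on the tool from outside, world axes, zero at the start; "torque": the same for the moment, N m; "width": opening from 0.0 (shut) to 1.0 (fully open).
Only numpy, scipy, OpenCV 4.12 (cv2) and the standard library are available. Lean on these libraries where they do the work, as an engineer would, in place of code of your own. Each camera call takes 0.05 s, during which the arm holds its last target.

## Working session

There is one attempt and no reset: what is moved stays moved. The work goes in short steps, Python scripts to look and compute and a tool call to move; the robot and the scene stay as the last step left them, time stands still between calls to the robot, and variables do not carry over. Pictures are saved under pics/ and viewed, and the job is handed in when it is done.

Besides the shell and the picture viewer there is one more tool, called as name(argument=value, ...), one argument or row to a line, values as JSON. arm_command: Moves the arm, as the interface text tells. Its arguments: {"type":"object","properties":{"targets":{"type":"string"},"newtons":{"type":"number"}},"required":["targets"]}

```bash
ls; mkdir -p pics; cat > h.py <<'E'
import numpy as np, cv2
from workcell import bot
np.set_printoptions(precision=4,suppress=True)
from scipy.spatial.transform import Rotation as R
def save(n,im):
    cv2.imwrite('pics/'+n+'.png',im)
E
python3 - <<'E'
from h import *
s=bot.read_state()
print(s)
for c in ['scene','top','wrist']:
    print(c,bot.camera_params(c))
for c in ['scene','top','wrist']:
    s=bot.read_state()
    im,d=bot.read_camera(c); save(c+'0',im); np.savez(c+'0',im=im,d=d,p=s['tool_pos'],r=s['tcp_rot'])
    print(c,(d>0).mean(),d.min(),d.max())
E
```

```text
pics
{'time': 0.0, 'q': array([-1.3309,  0.2647,  1.6054, -0.    ,  1.2737, -0.0369]), 'joint_vel': array([-0.001 , -0.0001,  0.0003,  0.001 ,  0.0006, -0.0012]), 'joint_torque': array([ -0.0031, -51.5118, -36.7318,  -0.0002,   0.013 ,  -0.    ]), 'tool_pos': array([ 0.1843, -0.6485,  0.1937]), 'tcp_rot': array([-3.1093, -0.4331,  0.0004]), 'wrist_force': array([-0.0141,  0.0865, -0.4538]), 'torque': array([-0.0034,  0.005 ,  0.0456]), 'width': 1.004198412572323}
scene {'fov_y': 42.86430123746129, 'cx': 318.7095049137106, 'cy': 202.46921059969742, 'xyz': array([ 1.3077, -1.0896,  1.6104]), 'rotation': array([0.6783, 0.2655, 0.6926])}
top {'fov_y': 54.340753510164475, 'cx': 322.726158511756, 'cy': 199.5771101056798, 'xyz': array([ 0.358 , -0.2033,  1.8735]), 'rotation': array([ 0.0597, -0.0413, -1.5832])}
wrist {'fov_y': 71.8979016812965, 'cx': 318.9534201339388, 'cy': 198.76669765965863, 'T_tool_cam': array([[ 0.0004,  0.9468,  0.322 ,  0.0826],
       [ 1.    , -0.0003, -0.0003,  0.0007],
       [-0.0002,  0.322 , -0.9468, -0.1794],
       [ 0.    ,  0.    ,  0.    ,  1.    ]])}
scene 0.51101953125 0.0 3.7641258
top 0.99482421875 0.0 2.79798
wrist 0.995828125 0.0 1.799775
```

View pics/scene0.png

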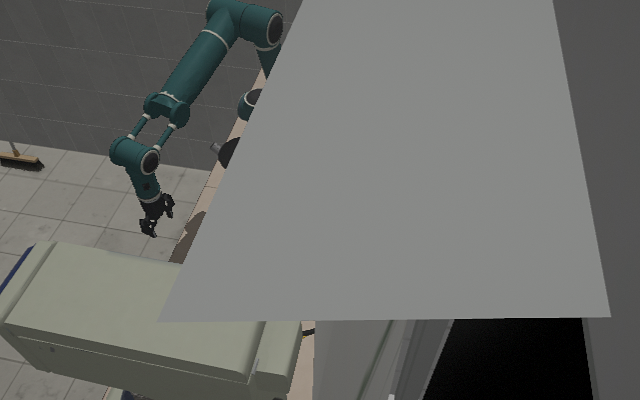

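View pics/top0.png

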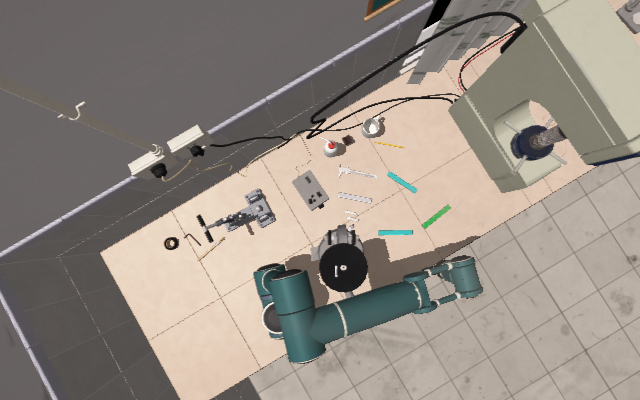

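View pics/wrist0.png

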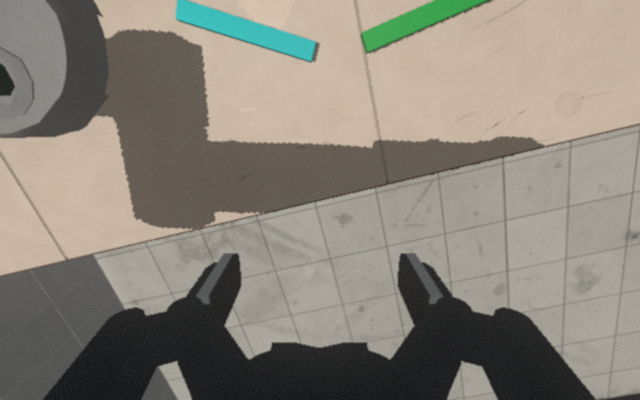

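```bash
cat >> h.py <<'E'
def cam(name,p=None,r=None):
    c=bot.camera_params(name); f=200/np.tan(np.radians(c['fov_y'])/2)
    if name=='wrist':
        T=np.eye(4);T[:3,:3]=R.from_rotvec(r).as_matrix();T[:3,3]=p
        T=T@c['T_tool_cam']
    else:
        T=np.eye(4);T[:3,:3]=R.from_rotvec(c['rotation']).as_matrix();T[:3,3]=c['xyz']
    return f,c['cx'],c['cy'],T
def ray(C,u,v):
    f,cx,cy,T=C
    return T[:3,3],T[:3,:3]@np.array([(u-cx)/f,-(v-cy)/f,-1.])
def onz(C,u,v,z):
    o,d=ray(C,u,v); return o+d*(z-o[2])/d[2]
def atd(C,u,v,dep):
    o,d=ray(C,u,v); return o+d*dep
def proj(C,P):
    f,cx,cy,T=C; q=T[:3,:3].T@(np.asarray(P)-T[:3,3]); return np.array([cx+f*q[0]/-q[2],cy-f*q[1]/-q[2]])
def cross(rays):
    A=0;b=0
    for o,d in rays:
        d=d/np.linalg.norm(d);M=np.eye(3)-np.outer(d,d);A=A+M;b=b+M@o
    return np.linalg.solve(A,b)
E
python3 - <<'E'
from h import *
z=np.load('top0.npz');im=z['im'];d=z['d']
save('topcrop',cv2.resize(im[100:270,140:420],None,fx=2.8,fy=2.8,interpolation=cv2.INTER_CUBIC))
C=cam('top')
for n,(u,v) in dict(bar=(354,198),b0=(338,194),b1=(371,202),cal=(357,172),handle=(203,228),hb=(240,215),cup=(372,127),cyan=(402,182),nb=(350,217),base=(262,209),grn=(436,216)).items():
    print(n,atd(C,u,v,d[v,u]),onz(C,u,v,0))
E
```

```text
bar [ 0.4839 -0.3326  0.0044] [ 0.4842 -0.3329  0.    ]
b0 [ 0.5039 -0.256   0.0078] [ 0.5045 -0.2562  0.    ]
b1 [ 0.4638 -0.4141  0.0008] [ 0.4638 -0.4142  0.    ]
cal [ 0.6089 -0.349   0.0078] [ 0.61   -0.3496  0.    ]
handle [0.3506 0.3076 0.2761] [0.3493 0.3958 0.    ]
hb [0.4073 0.1991 0.0811] [0.4095 0.2173 0.    ]
cup [ 0.8288 -0.4263  0.0028] [ 0.8295 -0.4266  0.    ]
cyan [ 0.5573 -0.5634  0.0103] [ 0.5584 -0.5654  0.    ]
nb [ 0.3928 -0.3114  0.0109] [ 0.393  -0.3121  0.    ]
base [0.4367 0.1097 0.0081] [0.437  0.1111 0.    ]
grn [ 0.3924 -0.7225  0.0042] [ 0.3925 -0.7236  0.    ]
```

View pics/topcrop.png

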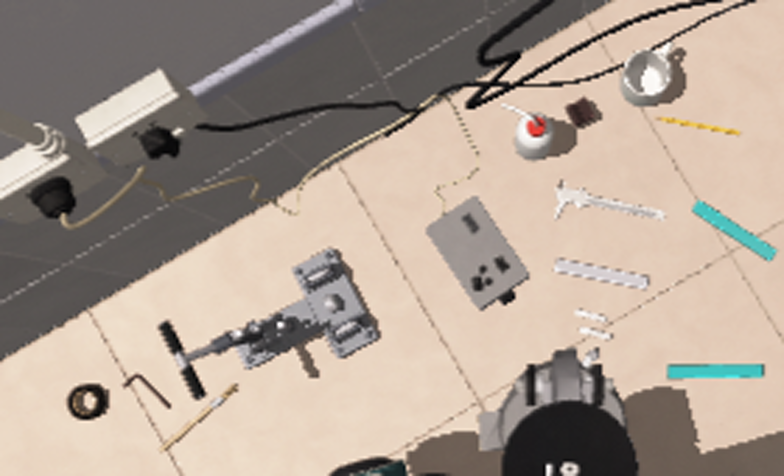

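arm_command(
  targets="36 -20 -5 0 0 -6 1; 72 -39 -10 0 0 -12 1; 108 -59 -15 0 0 -18 1; 144 -78 -20 0 0 -24 1; 180 -98 -25 0 0 -30 1; 216 -118 -30 0 0 -36 1; 252 -137 -35 0 0 -42 1; 288 -157 -40 0 0 -48 1; 324 -176 -40 0 0 -54 1; 361 -196 -40 0 0 -60 1",
)

```text
time: 0.98
tool_pos: [0.479, -0.3609, 0.2354]
tcp_rot: [2.472, 1.937, 0.0]
wrist_force: [0.4, 0.2, 0.1]
width: 1.001
```

arm_command(
  targets="0 0 0 0 0 0 1; 0 0 0 0 0 0 1; 0 0 0 0 0 0 1",
)

```text
time: 1.23
tool_pos: [0.4777, -0.3621, 0.2346]
tcp_rot: [-2.477, -1.931, 0.001]
wrist_force: [-0.3, 0.5, 0.4]
width: 1.005
```

```bash
python3 - <<'E'
from h import *
s=bot.read_state();print(s['time'],s['tool_pos'],s['tcp_rot'],s['q'],s['width'])
im,d=bot.read_camera('wrist'); save('wrist1',im); np.savez('wrist1',im=im,d=d,p=s['tool_pos'],r=s['tcp_rot'])
E
```

```text
1.2333 [ 0.4777 -0.3621  0.2346] [-2.4771 -1.9312  0.0013] [-0.6898  0.1003  1.7227 -0.0007  1.3194 -0.4432] 1.0052279469321022
```

View pics/wrist1.png

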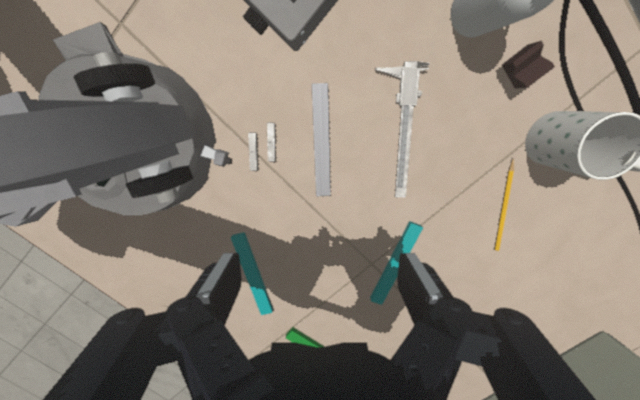

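The wrist view shows the plain grey bar at (321,139), two notched bars at (252,152) and (271,142), the caliper at (405,130), cyan strips at (252,273) and (397,262), and a green one at (300,338). Only the grey bar is steel-coloured, long and plain.

```bash
cat >> h.py <<'E'
def blob(im,roi,minA=50,smax=45):
    # low saturation, on beige worktop
    u0,v0,u1,v1=roi
    sub=im[v0:v1,u0:u1].astype(int)
    m=((sub[...,2]-sub[...,0])<12).astype(np.uint8)&(sub.mean(2)>90).astype(np.uint8)
    cs,_=cv2.findContours(m,cv2.RETR_EXTERNAL,cv2.CHAIN_APPROX_NONE)
    c=max(cs,key=cv2.contourArea)+np.array([[u0,v0]])
    return c
E
python3 - <<'E'
from h import *
z=np.load('wrist1.npz');im=z['im'];C=cam('wrist',z['p'],z['r'])
save('crop1',cv2.resize(im[50:220,220:440],None,fx=3.5,fy=3.5,interpolation=cv2.INTER_CUBIC))
c=blob(im,(300,70,345,210));r=cv2.minAreaRect(c);print('wrist',r)
cen=np.array(r[0]);
b=cv2.boxPoints(r); P=np.array([onz(C,u,v,.012)[:2] for u,v in b]);print(P, [np.linalg.norm(P[i]-P[(i+1)%4]) for i in range(4)],P.mean(0))
print('depth z',np.median([atd(C,u,v,z['d'][v,u])[2] for u in range(318,325) for v in range(100,180)]))
print('table z',np.median([atd(C,u,v,z['d'][v,u])[2] for u in range(345,360) for v in range(100,180)]))
t=np.load('top0.npz');Ct=cam('top');ct=blob(t['im'],(330,188,378,208));rt=cv2.minAreaRect(ct);print('top',rt)
bt=cv2.boxPoints(rt);print(np.array([onz(Ct,u,v,.012)[:2] for u,v in bt]))
print('cross',cross([ray(C,*cen),ray(Ct,*rt[0])]))
print('wrist on .012',onz(C,*cen,.012),'top',onz(Ct,*rt[0],.012))
e=[(b[i]+b[(i+1)%4])/2 for i in range(4)]
E
```

```text
wrist ((320.8341064453125, 139.0401153564453), (112.09190368652344, 16.145381927490234), 88.93909454345703)
[[ 0.4949 -0.2532]
 [ 0.5161 -0.2582]
 [ 0.4821 -0.4133]
 [ 0.458  -0.4077]] [np.float64(0.021746142277666553), np.float64(0.15877500943954365), np.float64(0.02474398405560194), np.float64(0.15882659104579055)] [ 0.4878 -0.3331]
depth z 0.012399331089016752
table z 0.0013238067458169744
top ((354.5192565917969, 197.4038543701172), (33.33974075317383, 4.118439197540283), 11.309932708740234)
[[ 0.4933 -0.2546]
 [ 0.5126 -0.2587]
 [ 0.4791 -0.4145]
 [ 0.4598 -0.4102]]
cross [ 0.4888 -0.3361 -0.0398]
wrist on .012 [ 0.4889 -0.3281  0.012 ] top [ 0.4862 -0.3346  0.012 ]
```

View pics/crop1.png

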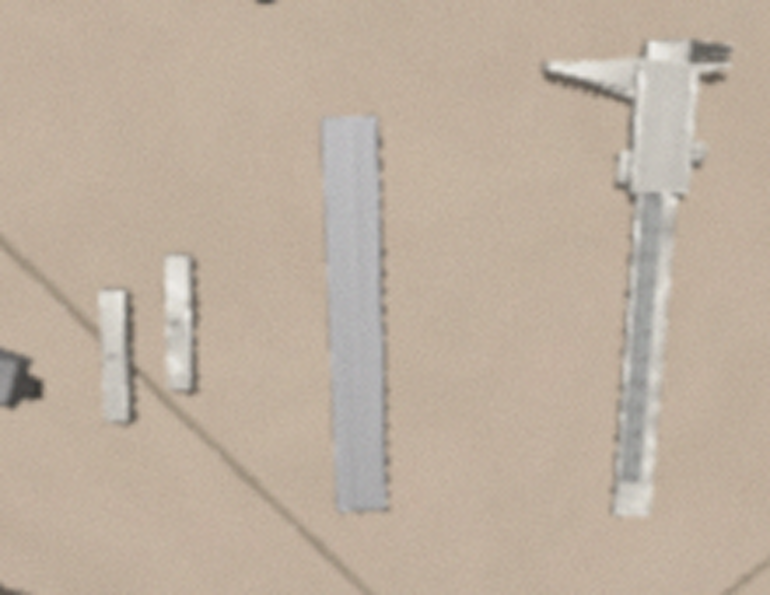

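arm_command(
  targets="10 1 38 0 0 -0.5 1; 20 2 76 0 0 -1 1; 29 2 110 0 0 -1.5 1; 29 2 110 0 0 -1.5 1; 29 2 110 0 0 -1.5 1; 29 2 110 0 0 -1.5 1",
)

```text
time: 1.78
tool_pos: [0.4872, -0.3368, 0.1269]
tcp_rot: [2.452, 1.96, 0.0]
wrist_force: [1.1, -0.1, 0.1]
width: 1.0
```

```bash
python3 - <<'E'
from h import *
s=bot.read_state();print(s['time'],s['tool_pos'],s['tcp_rot'],s['q'],s['width'])
im,d=bot.read_camera('wrist'); save('wrist2',im); np.savez('wrist2',im=im,d=d,p=s['tool_pos'],r=s['tcp_rot'])
E
```

```text
1.7833 [ 0.4872 -0.3368  0.1269] [2.4525 1.9595 0.0003] [-0.6466  0.1591  1.8597 -0.0004  1.1205 -0.4239] 1.000274247550524
```

View pics/wrist2.png

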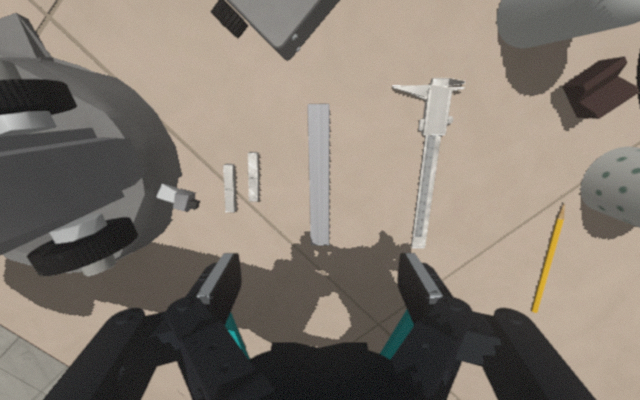

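```bash
python3 - <<'E'
from h import *
def corners(n,roi):
    z=np.load(n+'.npz');C=cam('wrist',z['p'],z['r'])
    c=blob(z['im'],roi).reshape(-1,2).astype(float)
    m=c[:,1];lo,hi=m.min(),m.max()
    L=c[(c[:,0]<np.median(c[:,0]))&(m>lo+6)&(m<hi-15)];Rr=c[(c[:,0]>np.median(c[:,0]))&(m>lo+6)&(m<hi-15)]
    l=cv2.fitLine(L.astype(np.float32),cv2.DIST_HUBER,0,.01,.01).ravel();r=cv2.fitLine(Rr.astype(np.float32),cv2.DIST_HUBER,0,.01,.01).ravel()
    f=lambda q,v:q[2]+(v-q[3])*q[0]/q[1]
    out=[]
    for v in (lo-.0,hi+.0): out.append([(f(l,v)-.5,v+(-.5 if v==lo else .5)),(f(r,v)+.5,v+(-.5 if v==lo else .5))])
    print(n,out)
    tb=[(np.array(o[0])+o[1])/2 for o in out]
    for o in out: print([onz(C,*p,.012)[:2] for p in o], np.linalg.norm(onz(C,*o[0],.012)-onz(C,*o[1],.012)))
    P=[onz(C,*t,.012)[:2] for t in tb]; dd=P[0]-P[1]
    print('mid',(P[0]+P[1])/2,'len',np.linalg.norm(dd),'ang',np.degrees(np.arctan2(dd[1],dd[0])))
    zz=z['d']; vs=np.arange(int(lo)+10,int(hi)-20); print('depth z',np.median([atd(C,int(f(l,v)+6),v,zz[v,int(f(l,v)+6)])[2] for v in vs]))
    return C,tb
C1,t1=corners('wrist1',(300,70,345,210)); C2,t2=corners('wrist2',(295,90,340,250))
for a,b in zip(t1,t2): print('cross',cross([ray(C1,*a),ray(C2,*b)]))
E
```

```text
wrist1 [[(np.float64(311.1594815576044), np.float64(82.5)), (np.float64(327.5330224038769), np.float64(82.5))], [(np.float64(316.2391862733658), np.float64(195.5)), (np.float64(330.14341618695045), np.float64(195.5))]]
[array([ 0.4943, -0.2523]), array([ 0.5157, -0.2576])] 0.022042294425511026
[array([ 0.4615, -0.4091]), array([ 0.4822, -0.4142])] 0.021321191167005257
mid [ 0.4884 -0.3333] len 0.16017943542356786 ang 78.03869871191381
depth z 0.012473883815901532
wrist2 [[(np.float64(307.14340788772967), np.float64(103.5)), (np.float64(328.50000297237443), np.float64(103.5))], [(np.float64(311.0007230470391), np.float64(245.5)), (np.float64(328.49999680906865), np.float64(245.5))]]
[array([ 0.4943, -0.253 ]), array([ 0.5152, -0.2577])] 0.021526980893763543
[array([ 0.4612, -0.4101]), array([ 0.4816, -0.4147])] 0.02093729840578313
mid [ 0.4881 -0.3339] len 0.16059986718792016 ang 78.01613761288174
depth z 0.01245651603216269
cross [ 0.5048 -0.2554  0.0185]
cross [ 0.472  -0.4103  0.016 ]
```

arm_command(
  targets="3 0 35 0 0 -0.8 1; 3 0 70 0 0 -0.8 1; 3 0 100 0 0 -0.8 1; 3 0 115 0 0 -0.8 1; 3 0 123 0 0 -0.8 1; 3 0 123 0 0 -0.8 1; 3 0 123 0 0 -0.8 1",
)

```text
time: 2.42
tool_pos: [0.4892, -0.3336, 0.0042]
tcp_rot: [2.437, 1.978, 0.001]
wrist_force: [0.5, -0.3, 0.4]
width: 1.002
```

arm_command(
  targets="0 -1 3 0 0 0 1; 0 -1 3 0 0 0 0.6; 0 -1 3 0 0 0 0.35; 0 -1 3 0 0 0 0; 0 -1 3 0 0 0 0; 0 -1 3 0 0 0 0; 0 -1 3 0 0 0 0; 0 -1 3 0 0 0 0; 0 -1 3 0 0 0 0; 0 -1 3 0 0 0 0",
  newtons=60,
)

```text
time: 3.25
tool_pos: [0.4865, -0.3316, -0.0011]
tcp_rot: [-2.439, -1.98, 0.0]
wrist_force: [0.4, 0.4, 0.3]
width: 0.004
```

arm_command(
  targets="0 0 0 0 0 0 0; 0 0 0 0 0 0 0; 0 0 0 0 0 0 0; 0 0 0 0 0 0 0",
)

```text
time: 3.58
tool_pos: [0.4865, -0.3316, -0.0011]
tcp_rot: [-2.439, -1.98, 0.0]
wrist_force: [-0.3, 0.0, -0.3]
width: -0.004
```

The fingers shut fully, so the bar was not gripped. I'll look before doing anything else.

```bash
python3 - <<'E'
from h import *
s=bot.read_state();print(s['time'],s['tool_pos'],s['tcp_rot'],s['q'],s['width'],s['wrist_force'])
im,d=bot.read_camera('wrist'); save('wrist3',im); np.savez('wrist3',im=im,d=d,p=s['tool_pos'],r=s['tcp_rot'])
im,d=bot.read_camera('top');save('top3',cv2.resize(im[100:270,240:480],None,fx=3,fy=3))
E
```

```text
3.5833 [ 0.4865 -0.3316 -0.0011] [-2.4387 -1.9804  0.    ] [-0.6405  0.2973  1.9565 -0.      0.8879 -0.4339] -0.003767524164761148 [-0.2897  0.0083 -0.3128]
```

View pics/wrist3.png

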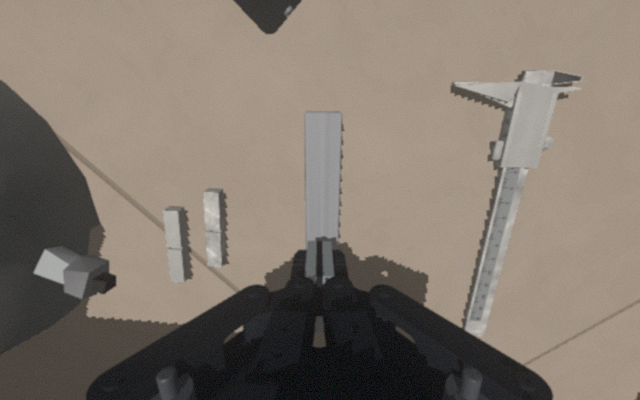

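View pics/top3.png

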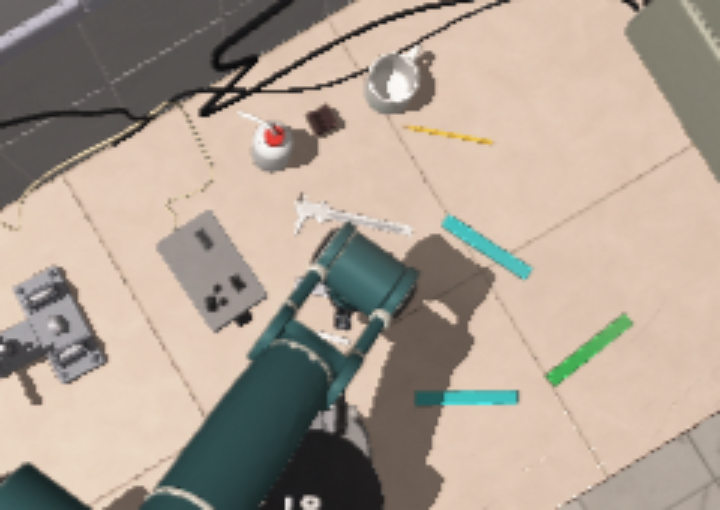

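```bash
python3 - <<'E'
from h import *
z=np.load('wrist3.npz');C=cam('wrist',z['p'],z['r'])
im=z['im'];save('crop3',cv2.resize(im[90:330,240:400],None,fx=3,fy=3,interpolation=cv2.INTER_CUBIC) if 0 else cv2.resize(im[100:330,220:420],None,fx=2.6,fy=2.6,interpolation=cv2.INTER_CUBIC))
for p in [(305,112),(341,112),(306,238),(338,238)]: print(p,onz(C,*p,.012), atd(C,*p,z['d'][p[1]+3,p[0]+ (3 if p[0]<320 else -3)])[2])
print('tcp px',proj(C,z['p']), 'g',proj(C,z['p']+[0,0,.019]))
for v in range(236,300,6): print(v,[round(float(atd(C,u,v,z['d'][v,u])[2]),3) for u in range(296,350,6)])
E
```

```text
(305, 112) [ 0.4947 -0.2533  0.012 ] 0.01299255712482944
(341, 112) [ 0.515  -0.2576  0.012 ] 0.011976994052782769
(306, 238) [ 0.4776 -0.332   0.012 ] 0.03940633455599968
(338, 238) [ 0.4986 -0.3364  0.012 ] 0.011080358821732833
tcp px [318.95   226.8512] g [318.9618 239.1568]
236 [0.002, 0.001, 0.012, 0.012, 0.013, 0.012, 0.013, 0.0, 0.001]
242 [0.001, 0.001, 0.041, 0.041, 0.042, 0.042, 0.012, 0.002, 0.001]
248 [0.001, 0.002, 0.048, 0.049, 0.048, 0.048, 0.013, 0.002, 0.003]
254 [0.049, 0.047, 0.055, 0.055, 0.055, 0.054, 0.047, 0.048, 0.001]
260 [0.053, 0.054, 0.06, 0.06, 0.06, 0.06, 0.054, 0.054, 0.054]
266 [0.059, 0.059, 0.066, 0.066, 0.064, 0.065, 0.066, 0.059, 0.06]
272 [0.064, 0.065, 0.07, 0.07, 0.071, 0.07, 0.07, 0.064, 0.065]
278 [0.076, 0.078, 0.077, 0.073, 0.072, 0.073, 0.076, 0.078, 0.077]
284 [0.082, 0.082, 0.079, 0.075, 0.073, 0.081, 0.081, 0.083, 0.081]
290 [0.084, 0.085, 0.085, 0.079, 0.072, 0.084, 0.084, 0.085, 0.086]
296 [0.089, 0.088, 0.088, 0.082, 0.074, 0.088, 0.087, 0.088, 0.089]
```

View pics/crop3.png

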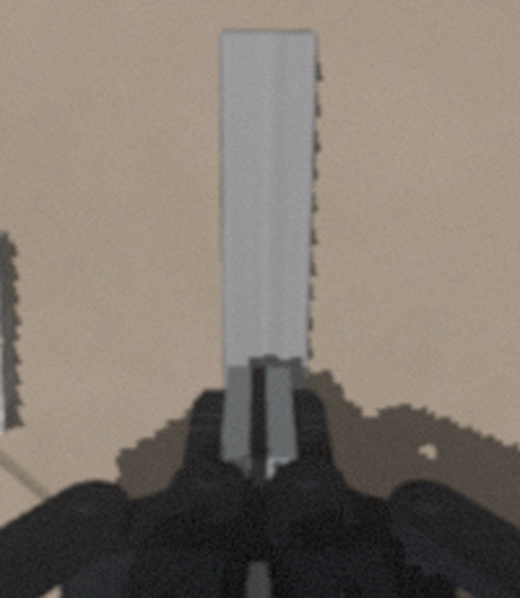

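```bash
python3 - <<'E'
from h import *
for n in ['wrist1','wrist2','wrist3']:
    z=np.load(n+'.npz');d=z['d'];C=cam('wrist',z['p'],z['r']);c=bot.camera_params('wrist')
    Ct=(C[0],C[1],C[2],np.array(c['T_tool_cam']))
    vs,us=np.where((d>0)&(d<.26))
    P=np.array([atd(Ct,u,v,d[v,u]) for u,v in zip(us,vs)])
    i=np.argsort(-P[:,2])[:400]
    print(n,'max tool z mm',P[i[[0,20,100,399]]]*1000, list(zip(us[i[:3]],vs[i[:3]])))
    print('dmin',d[d>0].min())
E
```

```text
wrist1 max tool z mm [[ 175.6303  182.5472  126.406 ]
 [ 171.3206  185.6658  125.3732]
 [ 169.9327  194.9195  123.34  ]
 [ 109.2712 -187.6701  100.7243]] [(np.int64(513), np.int64(0)), (np.int64(510), np.int64(2)), (np.int64(513), np.int64(2))]
dmin 0.06140649
wrist2 max tool z mm [[ 175.6552 -258.206   127.2183]
 [ 174.8543   27.3792  126.7401]
 [ 173.0099 -167.7214  126.2597]
 [ 175.2744 -120.9815  125.7433]] [(np.int64(45), np.int64(0)), (np.int64(151), np.int64(0)), (np.int64(170), np.int64(0))]
dmin 0.061315104
wrist3 max tool z mm [[ 136.1591 -112.0548    0.6616]
 [ 114.9378  -67.0894    0.2913]
 [  86.1943   91.0469   -0.0433]
 [  62.1701  -52.2818   -0.3699]] [(np.int64(117), np.int64(2)), (np.int64(179), np.int64(38)), (np.int64(345), np.int64(9))]
dmin 0.061441362
```

```bash
python3 - <<'E'
from h import *
c=bot.camera_params('wrist')
for n in ['wrist1','wrist2','wrist3']:
    z=np.load(n+'.npz');d=z['d'];f,cx,cy,_=cam('wrist',z['p'],z['r'])
    Ct=(f,cx,cy,np.array(c['T_tool_cam']))
    vs,us=np.where((d>0)&(d<.22))
    P=np.array([atd(Ct,u,v,d[v,u]) for u,v in zip(us,vs)])*1000
    k=(abs(P[:,1])<65)&(P[:,0]>-60)&(P[:,0]<40)&(vs>225)&(P[:,2]< -14); P=P[k];us=us[k];vs=vs[k]
    i=np.argsort(-P[:,2])[:200]
    print(n);[print(P[j],us[j],vs[j],d[vs[j],us[j]]) for j in i[[0,2,5,10,20,50,150]]]
E
```

```text
wrist1
[ -5.81   -43.41   -49.2075] 240 274 0.15156469
[  0.7689  42.7116 -49.6242] 398 264 0.14910018
[  2.7127  42.4924 -49.7674] 398 261 0.14833787
[  2.9659 -42.8744 -50.1864] 239 261 0.14780924
[  6.8511  42.4181 -50.579 ] 399 255 0.14623536
[ -1.1484  42.385  -51.48  ] 398 269 0.1479614
[  4.6216 -42.7571 -53.8587] 237 262 0.14379932
wrist2
[  1.6479 -43.309  -49.0476] 239 262 0.14931184
[  2.5426 -43.1028 -49.4963] 239 261 0.14859876
[ -3.9991 -43.0266 -50.0094] 240 272 0.15022203
[ -3.7965  42.4047 -50.3112] 397 272 0.14992149
[ -5.507  -43.0073 -50.5933] 240 275 0.15015547
[-10.7023 -43.2651 -51.406 ] 240 284 0.1510608
[  0.2907 -42.6904 -53.6913] 238 269 0.14535394
wrist3
[  4.1476  11.2255 -14.0013] 336 230 0.1817134
[  1.9776  11.9296 -14.0224] 337 233 0.18239345
[  2.7072   5.9693 -14.0259] 328 232 0.18215132
[  2.716    2.0063 -14.0452] 322 232 0.18212792
[ -3.1356   4.6967 -14.1004] 326 240 0.18396372
[ -1.5613   2.685  -14.2847] 323 238 0.18328053
[  5.9194   7.2217 -43.604 ] 332 250 0.15311763
```

```bash
python3 - <<'E'
from h import *
c=bot.camera_params('wrist')
z=np.load('wrist3.npz');d=z['d'];f,cx,cy,_=cam('wrist',z['p'],z['r'])
Ct=(f,cx,cy,np.array(c['T_tool_cam']))
for u in (308,312,316,322,326,330):
  print(u,[ (v,np.round(atd(Ct,u,v,d[v,u])*1000,0).tolist()) for v in range(234,262,3)])
E
```

```text
308 [(234, [1.0, -7.0, -13.0]), (237, [-2.0, -7.0, -12.0]), (240, [-3.0, -7.0, -14.0]), (243, [10.0, -6.0, -43.0]), (246, [10.0, -6.0, -47.0]), (249, [10.0, -6.0, -50.0]), (252, [10.0, -6.0, -53.0]), (255, [11.0, -6.0, -57.0]), (258, [10.0, -5.0, -59.0]), (261, [11.0, -5.0, -63.0])]
312 [(234, [1.0, -5.0, -14.0]), (237, [-1.0, -5.0, -13.0]), (240, [-3.0, -5.0, -14.0]), (243, [11.0, -4.0, -44.0]), (246, [11.0, -4.0, -48.0]), (249, [10.0, -4.0, -50.0]), (252, [11.0, -4.0, -54.0]), (255, [10.0, -4.0, -57.0]), (258, [10.0, -3.0, -59.0]), (261, [10.0, -3.0, -62.0])]
316 [(234, [1.0, -2.0, -14.0]), (237, [-1.0, -2.0, -14.0]), (240, [-3.0, -2.0, -14.0]), (243, [10.0, -2.0, -44.0]), (246, [10.0, -2.0, -47.0]), (249, [10.0, -2.0, -49.0]), (252, [10.0, -2.0, -54.0]), (255, [11.0, -2.0, -58.0]), (258, [10.0, -1.0, -59.0]), (261, [10.0, -1.0, -62.0])]
322 [(234, [1.0, 2.0, -13.0]), (237, [-1.0, 2.0, -13.0]), (240, [-4.0, 2.0, -13.0]), (243, [10.0, 2.0, -44.0]), (246, [10.0, 2.0, -47.0]), (249, [11.0, 2.0, -51.0]), (252, [10.0, 2.0, -52.0]), (255, [10.0, 2.0, -57.0]), (258, [10.0, 1.0, -59.0]), (261, [10.0, 1.0, -62.0])]
326 [(234, [0.0, 5.0, -12.0]), (237, [-2.0, 5.0, -13.0]), (240, [-3.0, 5.0, -14.0]), (243, [11.0, 4.0, -44.0]), (246, [10.0, 4.0, -46.0]), (249, [10.0, 4.0, -50.0]), (252, [10.0, 4.0, -53.0]), (255, [10.0, 4.0, -56.0]), (258, [10.0, 3.0, -59.0]), (261, [11.0, 3.0, -63.0])]
330 [(234, [1.0, 7.0, -14.0]), (237, [-2.0, 7.0, -13.0]), (240, [-4.0, 7.0, -13.0]), (243, [11.0, 6.0, -44.0]), (246, [10.0, 6.0, -47.0]), (249, [10.0, 6.0, -51.0]), (252, [10.0, 6.0, -53.0]), (255, [10.0, 6.0, -56.0]), (258, [10.0, 5.0, -59.0]), (261, [10.0, 5.0, -62.0])]
```

arm_command(
  targets="0 0 -20 0 0 0 0.5; 0 0 -20 0 0 0 0.5; 0 0 -20 0 0 0 0.5; 0 0 -20 0 0 0 0.5; 0 0 -20 0 0 0 0.5; 0 0 -20 0 0 0 0.5; 0 0 -20 0 0 0 0.5",
)

```text
time: 4.27
tool_pos: [0.4861, -0.3313, 0.0182]
tcp_rot: [-2.438, -1.98, 0.0]
wrist_force: [1.3, -0.6, 0.1]
width: 0.503
```

```bash
python3 - <<'E'
from h import *
s=bot.read_state();print(s['time'],s['tool_pos'],s['tcp_rot'],s['width'],s['wrist_force'])
im,d=bot.read_camera('wrist'); save('wrist4',im); np.savez('wrist4',im=im,d=d,p=s['tool_pos'],r=s['tcp_rot'])
c=bot.camera_params('wrist')
f,cx,cy,_=cam('wrist',s['tool_pos'],s['tcp_rot'])
Ct=(f,cx,cy,np.array(c['T_tool_cam']))
vs,us=np.where((d>0)&(d<.22))
P=np.array([atd(Ct,u,v,d[v,u]) for u,v in zip(us,vs)])*1000
k=(abs(P[:,1])<65)&(P[:,0]>-60)&(P[:,0]<40)&(vs>225)&(P[:,2]< -30); P=P[k]
i=np.argsort(-P[:,2])[:200]
print(P[i[::20]])
E
```

```text
4.2667 [ 0.4861 -0.3313  0.0182] [-2.4379 -1.9797  0.0004] 0.5025805945383114 [ 1.2711 -0.5874  0.1081]
[[ -5.8046  21.1766 -38.0761]
 [  6.2128 -21.6024 -39.5644]
 [  0.4318 -21.7066 -40.7227]
 [  9.8315 -26.1921 -41.6214]
 [ -3.1667 -21.6585 -42.3139]
 [  8.1144 -21.6192 -43.0631]
 [  5.3303  21.1201 -43.6691]
 [ -7.9191  21.0846 -44.1251]
 [ -1.1253 -21.8373 -44.5596]
 [ 10.3031  27.2965 -44.8293]]
```

View pics/wrist4.png

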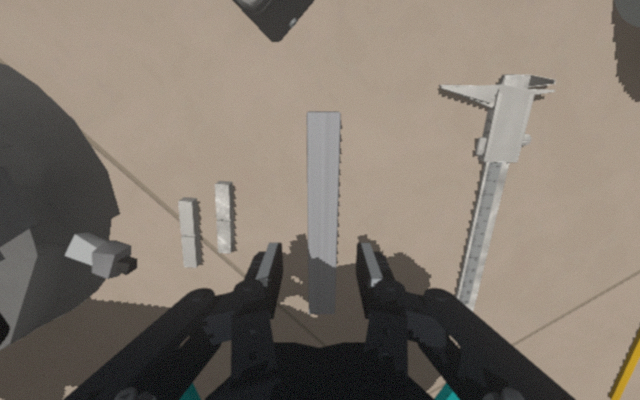

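arm_command(
  targets="-2 2 20 0 0 0 0.5; -2 2 40 0 0 0 0.5; -2 2 46 0 0 0 0.5; -2 2 49 0 0 0 0.5; -2 2 49 0 0 0 0.5; -2 2 49 0 0 0 0.5",
)

```text
time: 4.82
tool_pos: [0.4885, -0.3342, -0.0295]
tcp_rot: [2.438, 1.98, 0.0]
wrist_force: [0.4, -0.1, 0.2]
width: 0.495
```

```bash
python3 - <<'E'
from h import *
s=bot.read_state();print(s['time'],s['tool_pos'],s['tcp_rot'],s['width'],s['wrist_force'])
im,d=bot.read_camera('wrist'); save('wrist5',im); np.savez('wrist5',im=im,d=d,p=s['tool_pos'],r=s['tcp_rot'])
C=cam('wrist',s['tool_pos'],s['tcp_rot'])
for v in range(236,262,3): print(v,[round(float(atd(C,u,v,d[v,u])[2])*1000) for u in range(262,378,6)])
E
```

```text
4.8167 [ 0.4885 -0.3342 -0.0295] [2.4382 1.9802 0.0003] 0.4948059280310844 [ 0.385  -0.1354  0.248 ]
236 [1, 1, 1, 2, 1, 2, 12, 12, 13, 12, 13, 13, 13, 2, 0, 0, 2, 1, 2, 1]
239 [1, 0, 1, 2, 1, 0, 12, 14, 13, 12, 13, 13, 13, 1, 2, 1, 0, 2, 2, 1]
242 [2, 1, 12, 12, 2, 1, 11, 12, 14, 13, 12, 12, 13, 2, 1, 2, 13, 13, 2, 2]
245 [1, 17, 16, 14, 1, 1, 11, 12, 11, 13, 13, 11, 13, 1, 1, 2, 17, 16, 16, 1]
248 [2, 19, 20, 15, 1, 1, 12, 13, 13, 13, 12, 12, 13, 0, 2, 1, 16, 20, 20, 1]
251 [15, 23, 22, 14, 150, 1, 1, 12, 13, 11, 13, 12, 12, 1, 2, 2, 18, 24, 23, 16]
254 [18, 27, 26, 15, 1, 1, 1, 13, 12, 12, 12, 13, 12, 1, 1, 2, 18, 26, 26, 18]
257 [22, 29, 29, 16, 1, 1, 2, 13, 12, 12, 12, 13, 13, 3, 2, 1, 19, 28, 29, 22]
260 [31, 32, 32, 16, 2, 3, 2, 14, 13, 13, 12, 12, 13, 1, 2, 0, 19, 31, 32, 25]
```

View pics/wrist5.png

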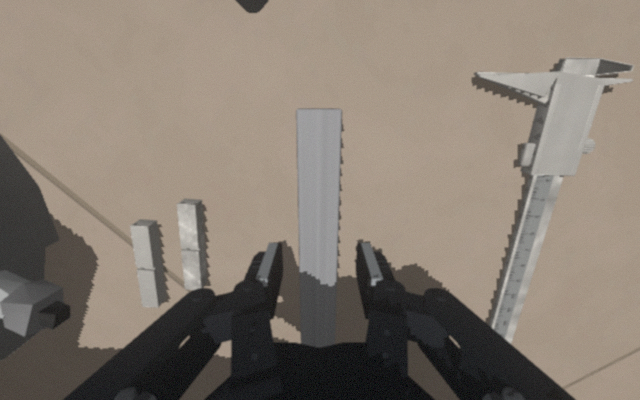

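arm_command(
  targets="0 0 4 0 0 0 0.5; 0 0 8 0 0 0 0.5; 0 0 8 0 0 0 0.5; 0 0 8 0 0 0 0.4; 0 0 8 0 0 0 0.3; 0 0 8 0 0 0 0.1; 0 0 8 0 0 0 0.1; 0 0 8 0 0 0 0.1; 0 0 8 0 0 0 0.1; 0 0 8 0 0 0 0.1",
  newtons=60,
)

```text
time: 5.7
tool_pos: [0.4889, -0.3348, -0.036]
tcp_rot: [2.437, 1.98, 0.0]
wrist_force: [-2.3, 1.6, 10.6]
width: 0.233
```

arm_command(
  targets="0 0 -2 0 0 0 0.1; 0 0 -4 0 0 0 0.1; 0 0 -10 0 0 0 0.1; 0 0 -30 0 0 0 0.1; 0 0 -60 0 0 0 0.1; 0 0 -60 0 0 0 0.1",
  newtons=80,
)

```text
time: 6.2
tool_pos: [0.4913, -0.3363, 0.027]
tcp_rot: [2.433, 1.976, 0.003]
wrist_force: [2.0, -1.9, -1.7]
width: 0.231
```

```bash
python3 - <<'E'
from h import *
s=bot.read_state();print(s['time'],s['tool_pos'],s['tcp_rot'],s['width'],s['wrist_force'],s['torque'])
im,d=bot.read_camera('wrist'); save('wrist6',im); np.savez('wrist6',im=im,d=d,p=s['tool_pos'],r=s['tcp_rot'])
C=cam('wrist',s['tool_pos'],s['tcp_rot'])
for v in range(100,262,10): print(v,[round(float(atd(C,u,v,d[v,u])[2])*1000) for u in range(292,348,6)])
E
```

```text
6.2 [ 0.4913 -0.3363  0.027 ] [2.4329 1.9757 0.0031] 0.23094067358381207 [ 1.9839 -1.9261 -1.713 ] [-0.0835 -0.1673 -0.0844]
100 [0, 1, 2, 0, 2, 1, 1, 2, 3, 1]
110 [1, 75, 75, 74, 75, 75, 76, 75, 75, 1]
120 [2, 75, 75, 76, 76, 75, 74, 75, 76, 2]
130 [1, 75, 76, 74, 75, 75, 76, 75, 75, 1]
140 [1, 75, 74, 75, 74, 75, 75, 75, 74, 0]
150 [2, 75, 74, 75, 74, 75, 75, 76, 74, 0]
160 [1, 75, 75, 75, 75, 74, 75, 75, 75, 1]
170 [2, 75, 76, 75, 75, 75, 75, 75, 75, 1]
180 [1, 75, 76, 76, 76, 75, 76, 76, 75, 1]
190 [2, 74, 75, 74, 74, 75, 76, 75, 75, 0]
200 [1, 74, 76, 76, 75, 76, 76, 75, 74, 1]
210 [2, 75, 75, 76, 75, 75, 75, 75, 75, 1]
220 [2, 75, 76, 76, 74, 75, 76, 76, 2, 1]
230 [2, 75, 76, 75, 75, 75, 76, 75, 3, 1]
240 [1, 74, 75, 76, 76, 75, 76, 75, 1, 1]
250 [79, 79, 75, 75, 76, 75, 75, 75, 79, 79]
260 [87, 89, 75, 75, 76, 76, 75, 75, 88, 88]
```

View pics/wrist6.png

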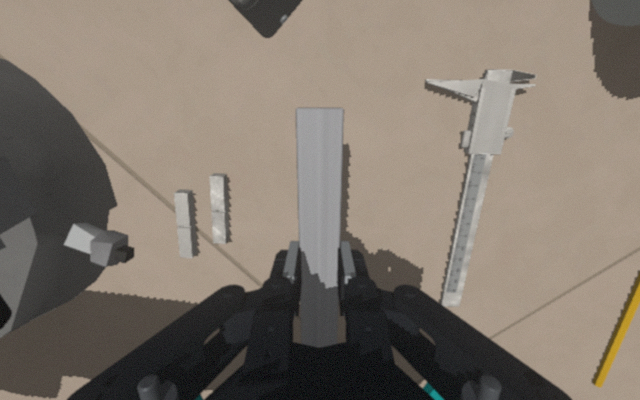

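```bash
python3 - <<'E'
from h import *
C=cam('top')
A=onz(C,254.6,196.4,.056);B=onz(C,266,219.6,.056);h1=onz(C,199.6,217.9,.267);h2=onz(C,210.7,238.6,.267)
print(A,B,np.linalg.norm(A-B),(A+B)/2,np.degrees(np.arctan2(*(A-B)[[1,0]])));print(h1,h2,(h1+h2)/2,np.degrees(np.arctan2(*(h1-h2)[[1,0]])))
v=(h1+h2)/2-(A+B)/2;print(v,np.degrees(np.arctan2(v[1],v[0])))
z=np.load('wrist6.npz');c=bot.camera_params('wrist');f,cx,cy,_=cam('top')
f,cx,cy,_=cam('wrist',z['p'],z['r']);Ct=(f,cx,cy,np.array(c['T_tool_cam']))
for p in [(296,107.5),(343,107.5)]: print(atd(Ct,*p,np.median(z['d'][110:113,305:335]))*1000)
E
```

```text
[0.4942 0.1363 0.056 ] [0.3849 0.0831 0.056 ] 0.1215326621788782 [0.4396 0.1097 0.056 ] 25.93935438642428
[0.3923 0.3249 0.267 ] [0.3065 0.2783 0.267 ] [0.3494 0.3016 0.267 ] 28.48327032501565
[-0.0901  0.1919  0.211 ] 115.15284298455653
[ 81.0615 -10.4315 -47.9474]
[ 81.069   10.8314 -47.9581]
```

arm_command(
  targets="20 -4 -25 0 0 5 0.1; 55 -12 -50 0 0 10 0.1; 90 -20 -70 0 0 16 0.1; 125 -27 -85 0 0 22 0.1; 160 -35 -100 0 0 28 0.1; 195 -43 -110 0 0 34 0.1; 230 -50 -120 0 0 40 0.1; 265 -58 -123 0 0 45 0.1; 300 -66 -123 0 0 49 0.1; 339 -74 -123 0 0 52 0.1",
)

```text
time: 7.08
tool_pos: [0.4839, 0.0142, 0.1439]
tcp_rot: [3.062, 0.705, -0.003]
wrist_force: [0.9, 0.9, -4.1]
width: 0.23
```

arm_command(
  targets="0 0 0 0 0 0 0.1; 0 0 0 0 0 0 0.1; 0 0 0 0 0 0 0.1; 0 0 0 0 0 0 0.1",
)

```text
time: 7.42
tool_pos: [0.4846, 0.0121, 0.144]
tcp_rot: [3.06, 0.71, -0.003]
wrist_force: [-0.4, -0.1, -2.2]
width: 0.233
```

```bash
cat >> h.py <<'E'
def snap(n):
    s=bot.read_state();print(s['time'],s['tool_pos'],s['tcp_rot'],s['q'],s['width'],s['wrist_force'])
    im,d=bot.read_camera('wrist'); save(n,im); np.savez(n,im=im,d=d,p=s['tool_pos'],r=s['tcp_rot'])
def load(n):
    z=np.load(n+'.npz');return z['im'],z['d'],cam('wrist',z['p'],z['r'])
E
python3 -c "
from h import *
snap('wrist7')"
```

```text
7.4167 [0.4846 0.0121 0.144 ] [ 3.0602  0.7104 -0.0029] [-0.026  -0.0594  2.0555 -0.0006  1.1472  1.0889] 0.23257059542838354 [-0.3628 -0.1181 -2.1989]
```

View pics/wrist7.png

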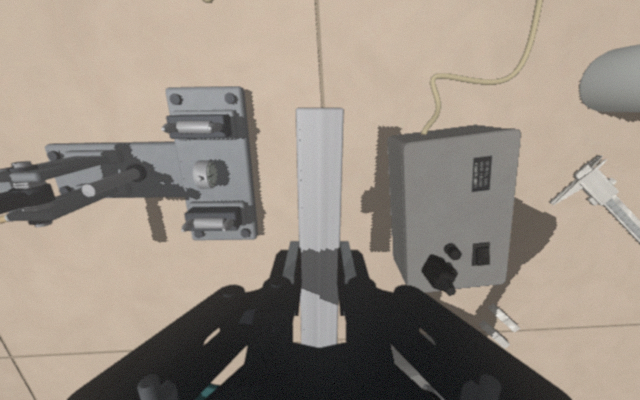

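```bash
python3 -c "
from h import *
im,d,C=load('wrist7')
save('crop7',cv2.resize(im[75:250,120:275],None,fx=4.5,fy=3.4 if 0 else 3.4,interpolation=cv2.INTER_CUBIC) if 0 else cv2.resize(im[75:250,120:275],None,fx=3.4,fy=3.4,interpolation=cv2.INTER_CUBIC))
"
```

```text
(no output)
```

View pics/crop7.png

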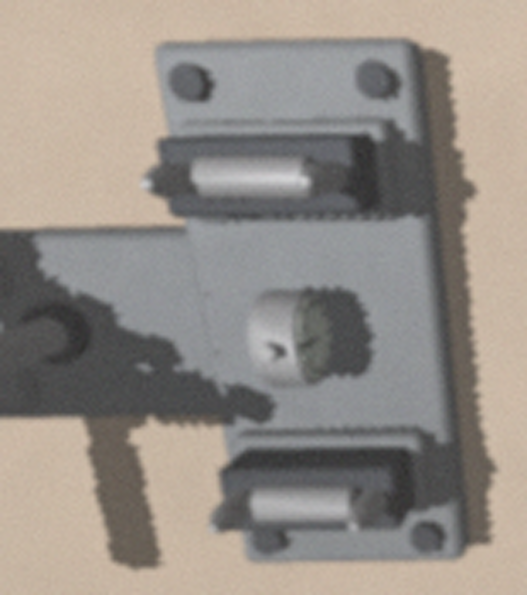

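```bash
cat >> h.py <<'E'
def roller(n,roi,th=150):
    im,d,C=load(n);u0,v0,u1,v1=roi
    g=cv2.GaussianBlur(cv2.cvtColor(im,cv2.COLOR_BGR2GRAY),(3,3),0)[v0:v1,u0:u1]
    m=(g>th).astype(np.uint8)
    k,lab,st,ce=cv2.connectedComponentsWithStats(m);i=1+np.argmax(st[1:,4])
    vs,us=np.where(lab==i);us=us+u0;vs=vs+v0
    P=np.array([atd(C,u,v,d[v,u]) for u,v in zip(us,vs)])
    (c,wh,a)=cv2.minAreaRect(np.c_[us,vs].astype(np.float32))
    print(n,'rect',c,wh,a,'n',len(us),'topz',np.percentile(P[:,2],[5,50,95]))
    bx=cv2.boxPoints((c,wh,a));Q=np.array([onz(C,*p,.055) for p in bx])
    print(' box lens',np.linalg.norm(Q[0]-Q[1]),np.linalg.norm(Q[1]-Q[2]),'centre',Q.mean(0))
    L=[(Q[0]-Q[1]),(Q[1]-Q[2])];l=max(L,key=np.linalg.norm);print(' axis deg',np.degrees(np.arctan2(l[1],l[0])))
    return np.array(c),C,Q.mean(0)
E
python3 -c "
from h import *
a,C,A=roller('wrist7',(160,112,240,145)); b,_,B=roller('wrist7',(175,205,250,240))
print(A,B,np.linalg.norm(A-B),(A+B)/2,np.degrees(np.arctan2(*(A-B)[[1,0]])))
im,d,C=load('wrist7')
# handle grips, lever
print([ (v,[round(float(atd(C,u,v,d[v,u])[2])*1000) for u in range(160,250,5)]) for v in (121,124,127,130,133,216,219,222,225,228)])
"
```

```text
wrist7 rect (193.5, 126.5) (7.0, 33.0) 90.0 n 252 topz [0.0543 0.0558 0.0576]
 box lens 0.031005359599328257 0.006456727306218704 centre [0.4893 0.1455 0.055 ]
 axis deg 116.15772685685707
wrist7 rect (184.0, 222.0) (18.0, 34.0) 0.0 n 402 topz [0.0002 0.0013 0.0194]
 box lens 0.03973520199682308 0.01864618553746763 centre [0.3901 0.1242 0.055 ]
 axis deg -163.4340642773143
[0.4893 0.1455 0.055 ] [0.3901 0.1242 0.055 ] 0.10146535411155753 [0.4397 0.1348 0.055 ] 12.151059696871627
[(121, [2, 1, 50, 51, 53, 55, 53, 53, 54, 53, 49, 49, 49, 45, 30, 25, 20, 15]), (124, [3, 63, 60, 52, 56, 57, 56, 55, 55, 55, 66, 61, 50, 46, 31, 27, 21, 16]), (127, [2, 67, 63, 55, 55, 57, 57, 58, 56, 55, 69, 64, 51, 46, 31, 25, 22, 17]), (130, [2, 67, 62, 53, 56, 55, 56, 56, 54, 56, 68, 63, 49, 48, 32, 28, 20, 17]), (133, [3, 0, 50, 49, 50, 51, 50, 49, 49, 50, 50, 50, 50, 48, 34, 27, 19, 18]), (216, [0, 2, 1, 1, 0, 50, 49, 49, 49, 48, 50, 50, 50, 49, 48, 48, 31, 26]), (219, [2, 2, 2, 3, 2, 49, 50, 53, 54, 54, 54, 53, 54, 49, 51, 48, 33, 27]), (222, [1, 1, 1, 1, 1, 59, 56, 56, 56, 55, 55, 55, 54, 61, 57, 49, 35, 28]), (225, [1, 1, 2, 1, 1, 63, 59, 56, 56, 56, 56, 57, 56, 65, 59, 48, 29, 20]), (228, [1, 1, 1, 0, 0, 66, 60, 51, 50, 48, 50, 51, 50, 69, 49, 49, 20, 22])]
```

```bash
python3 -c "
from h import *
a,C,A=roller('wrist7',(160,112,240,145),145); b,_,B=roller('wrist7',(190,214,240,232),145)
print(A,B,np.linalg.norm(A-B),(A+B)/2,np.degrees(np.arctan2(*(A-B)[[1,0]])))
im,d,C=load('wrist7')
for n,(u0,v0,u1,v1) in dict(A1=(160,118,176,136),A2=(205,118,225,136),B1=(180,216,196,236),B2=(220,216,240,236)).items():
  P=np.array([atd(C,u,v,d[v,u]) for u in range(u0,u1) for v in range(v0,v1)]);P=P[(P[:,2]>.064)&(P[:,2]<.073)]
  print(n,len(P),P.mean(0),P[:,2].max())
"
```

```text
wrist7 rect (199.5, 128.0) (32.0, 79.0) 90.0 n 496 topz [0.0004 0.0197 0.0302]
 box lens 0.07331012817840832 0.029516462475684038 centre [0.4902 0.1399 0.055 ]
 axis deg 116.15755761901968
wrist7 rect (208.0, 223.0) (6.0, 28.0) 90.0 n 181 topz [0.0542 0.0557 0.057 ]
 box lens 0.02955916017361412 0.006973213535431934 centre [0.4006 0.1011 0.055 ]
 axis deg 116.15942460026704
[0.4902 0.1399 0.055 ] [0.4006 0.1011 0.055 ] 0.09767058276456994 [0.4454 0.1205 0.055 ] 23.415789155202148
A1 46 [0.4796 0.164  0.067 ] 0.07018145987884317
A2 46 [0.4988 0.1269 0.0669] 0.07000206873666498
B1 34 [0.3912 0.1192 0.0671] 0.0710224538296661
B2 37 [0.4104 0.0821 0.0667] 0.06982655576696961
```

arm_command(
  targets="-20 0 -20 0 0 -0.3 0.1; -40 0 -40 0 0 -0.6 0.1; -40 0 -40 0 0 -0.6 0.1; -40 0 -40 0 0 -0.6 0.1; -40 0 -40 0 0 -0.6 0.1",
)

```text
time: 7.88
tool_pos: [0.4496, -0.0055, 0.1848]
tcp_rot: [-3.057, -0.724, -0.001]
wrist_force: [0.5, 0.3, -3.9]
width: 0.231
```

```bash
python3 -c "
from h import *
snap('wrist8')"
```

```text
7.8833 [ 0.4496 -0.0055  0.1848] [-3.0571 -0.7236 -0.0009] [-0.0679 -0.1677  2.0742  0.0002  1.2345  1.038 ] 0.23138045082731912 [ 0.5123  0.3    -3.88  ]
```

View pics/wrist8.png

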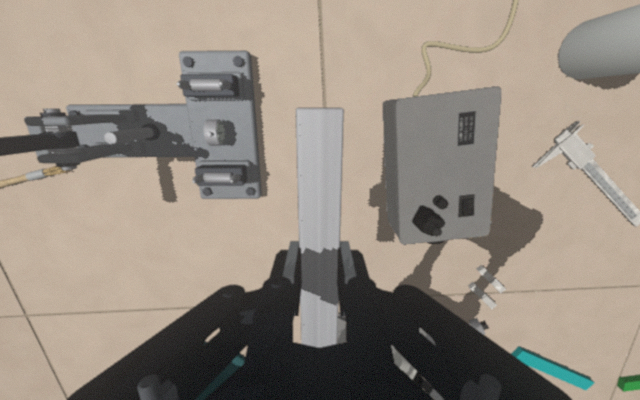

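```bash
python3 -c "
from h import *
a,C7,A7=roller('wrist7',(160,112,240,145)); b,_,B7=roller('wrist7',(190,214,240,232),145)
a8,C8,A=roller('wrist8',(184,76,228,95)); b8,_,B=roller('wrist8',(199,168,238,188))
print(A,B,np.linalg.norm(A-B),(A+B)/2,np.degrees(np.arctan2(*(A-B)[[1,0]])))
print('cross',cross([ray(C7,*a),ray(C8,*a8)]),cross([ray(C7,*b),ray(C8,*b8)]))
im,d,C=load('wrist8')
for n,(u0,v0,u1,v1) in dict(A1=(174,76,192,97),A2=(215,76,235,97),B1=(190,165,206,188),B2=(225,165,246,190)).items():
  P=np.array([atd(C,u,v,d[v,u]) for u in range(u0,u1) for v in range(v0,v1)]);P=P[(P[:,2]>.064)&(P[:,2]<.073)]
  print(n,len(P),P.mean(0))
save('crop8',cv2.resize(im[40:210,20:270],None,fx=3,fy=3,interpolation=cv2.INTER_CUBIC))
"
```

```text
wrist7 rect (193.5, 126.5) (7.0, 33.0) 90.0 n 252 topz [0.0543 0.0558 0.0576]
 box lens 0.031005341228465218 0.006456737900750263 centre [0.4893 0.1455 0.055 ]
 axis deg 116.15773369121038
wrist7 rect (208.0, 223.0) (6.0, 28.0) 90.0 n 181 topz [0.0542 0.0557 0.057 ]
 box lens 0.029559178038233862 0.006973240179035329 centre [0.4006 0.1011 0.055 ]
 axis deg 116.15935178552516
wrist8 rect (205.5, 84.0) (31.0, 6.0) -0.0 n 201 topz [0.0545 0.0559 0.0581]
 box lens 0.005822972912726011 0.03204344715803332 centre [0.4892 0.1452 0.055 ]
 axis deg 116.65515196275412
wrist8 rect (218.0290069580078, 177.44888305664062) (26.279417037963867, 5.728912830352783) 3.012787342071533 n 140 topz [0.0544 0.0559 0.0573]
 box lens 0.006892896326708391 0.03001430515126514 centre [0.4007 0.0994 0.055 ]
 axis deg 113.53766045664395
[0.4892 0.1452 0.055 ] [0.4007 0.0994 0.055 ] 0.09974900176962538 [0.445  0.1223 0.055 ] 27.384902740399884
cross [0.4892 0.1456 0.0545] [0.3998 0.1006 0.0533]
A1 41 [0.4793 0.1639 0.0669]
A2 38 [0.4983 0.1266 0.0671]
B1 29 [0.3911 0.1193 0.0669]
B2 30 [0.4102 0.0817 0.0667]
```

View pics/crop8.png

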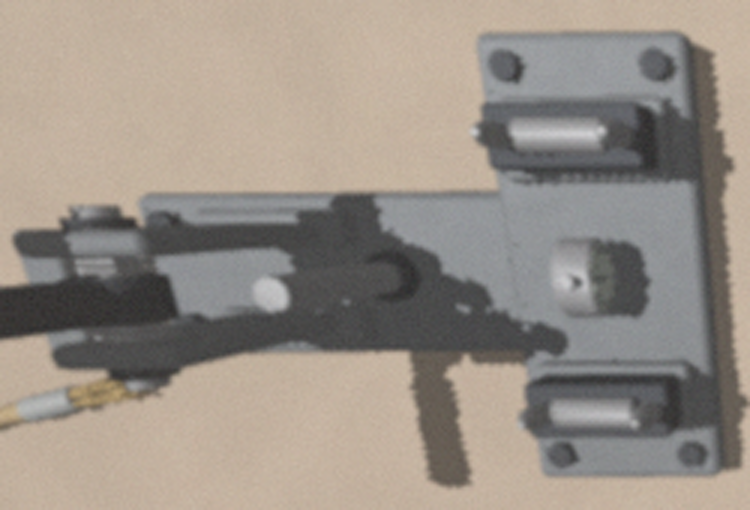

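arm_command(
  targets="13 -29 0 0 0 -0.1 0.1; 26 -58 10 0 0 -0.2 0.1; 39 -87 30 0 0 -0.4 0.1; 52 -117 60 0 0 -0.4 0.1; 52 -117 90 0 0 -0.4 0.1; 52 -117 110 0 0 -0.4 0.1; 52 -117 120 0 0 -0.4 0.1; 52 -117 120 0 0 -0.4 0.1; 52 -117 120 0 0 -0.4 0.1",
)

```text
time: 8.68
tool_pos: [0.443, 0.123, 0.0645]
tcp_rot: [-3.054, -0.737, 0.002]
wrist_force: [-0.0, -0.2, -3.9]
width: 0.234
```

```bash
python3 -c "
from h import *
snap('wrist9')"
```

```text
8.6833 [0.443  0.123  0.0645] [-3.0539 -0.737   0.0025] [ 0.2167 -0.0209  2.1796  0.      0.9845  1.3139] 0.23378042385262618 [-0.0329 -0.2436 -3.8526]
```

View pics/wrist9.png

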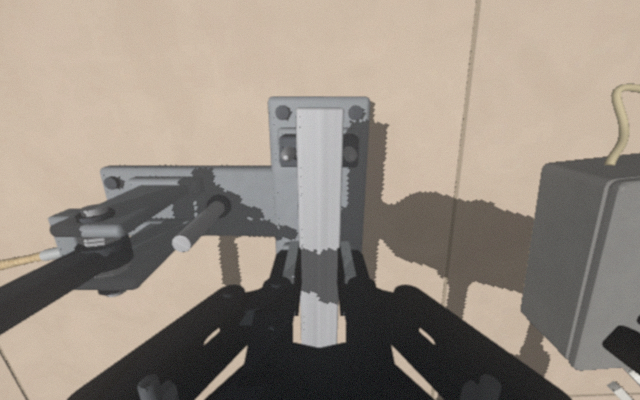

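```bash
python3 -c "
from h import *
im,d,C=load('wrist9')
s=np.load('wrist9.npz');M=R.from_rotvec(s['r']).as_matrix()
for n,(u0,v0,u1,v1) in dict(L=(278,138,296,168),Rr=(344,138,360,168)).items():
  P=np.array([atd(C,u,v,d[v,u]) for u in range(u0,u1) for v in range(v0,v1)]);P=P[(P[:,2]>.062)&(P[:,2]<.074)]
  print(n,len(P),P.mean(0),((P-s['p'])@M).mean(0)*1000)
seat=np.array([.4448,.1230,.056]);print('seat in tool',(seat-s['p'])@M*1000)
save('crop9',cv2.resize(im[85:260,260:380],None,fx=3.4,fy=3.4,interpolation=cv2.INTER_CUBIC))
"
```

```text
L 128 [0.4799 0.1648 0.0658] [ 51.8837 -20.4     -1.3114]
Rr 122 [0.4985 0.1282 0.0659] [51.7841 20.6803 -1.4694]
seat in tool [1.6227 0.8512 8.508 ]
```

View pics/crop9.png

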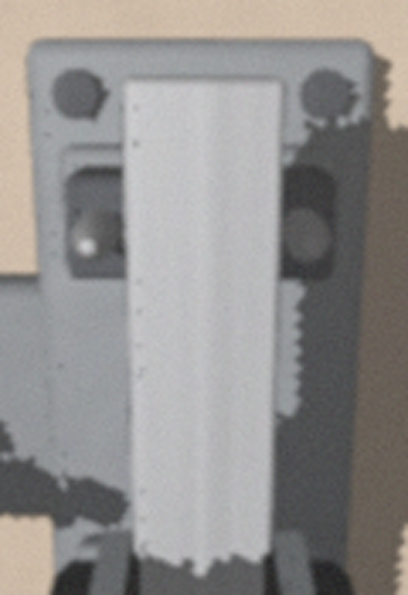

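arm_command(
  targets="0 0 20 0 0 0 0.1; 0 0 30 0 0 0 0.1; 0 0 36 0 0 0 0.1; 0 0 40 0 0 0 0.1; 0 0 42 0 0 0 0.1; 0 0 42 0 0 0 0.1",
)

```text
time: 9.23
tool_pos: [0.4432, 0.1232, 0.0231]
tcp_rot: [-3.054, -0.737, -0.0]
wrist_force: [0.5, 0.3, -3.3]
width: 0.226
```

arm_command(
  targets="0 0 1 0 0 0 0.1; 0 0 2 0 0 0 0.1; 0 0 2 0 0 0 0.1; 0 0 2 0 0 0 0.1",
)

```text
time: 9.57
tool_pos: [0.4433, 0.1233, 0.0212]
tcp_rot: [3.054, 0.738, 0.001]
wrist_force: [-0.4, 0.2, -3.5]
width: 0.234
```

arm_command(
  targets="0 0 1 0 0 0 0.1; 0 0 1 0 0 0 0.1; 0 0 1 0 0 0 0.1",
)

```text
time: 9.82
tool_pos: [0.4433, 0.1233, 0.0201]
tcp_rot: [-3.054, -0.738, -0.001]
wrist_force: [0.8, 0.3, -3.2]
width: 0.233
```

arm_command(
  targets="0 0 1 0 0 0 0.1; 0 0 1 0 0 0 0.1; 0 0 1 0 0 0 0.1",
)

```text
time: 10.07
tool_pos: [0.4433, 0.1233, 0.02]
tcp_rot: [3.054, 0.738, 0.0]
wrist_force: [-2.5, -1.0, 5.0]
width: 0.23
```

arm_command(
  targets="0 0 0 0 0 0 0.3; 0 0 0 0 0 0 0.4; 0 0 0 0 0 0 0.5; 0 0 0 0 0 0 0.5; 0 0 0 0 0 0 0.5; 0 0 0 0 0 0 0.5; 0 0 -10 0 0 0 0.5; 0 0 -30 0 0 0 0.5; 0 0 -60 0 0 0 0.5; 0 0 -90 0 0 0 0.5",
)

```text
time: 10.9
tool_pos: [0.442, 0.123, 0.1097]
tcp_rot: [-3.054, -0.738, 0.004]
wrist_force: [0.8, -0.5, -0.5]
width: 0.501
```

arm_command(
  targets="-20 30 -90 0 0 0 0.5; -20 60 -90 0 0 0 0.5; -20 60 -90 0 0 0 0.5; -20 60 -90 0 0 0 0.5",
)

```text
time: 11.23
tool_pos: [0.4573, 0.0585, 0.2061]
tcp_rot: [3.051, 0.734, 0.018]
wrist_force: [1.0, 0.4, 0.8]
width: 0.501
```

```bash
python3 -c "
from h import *
snap('wrist10')"
```

```text
11.2333 [0.4573 0.0585 0.2061] [3.051  0.7335 0.018 ] [ 0.0745 -0.1674  2.0343 -0.0018  1.2628  1.174 ] 0.5012575462583405 [1.0338 0.3905 0.7837]
```

View pics/wrist10.png

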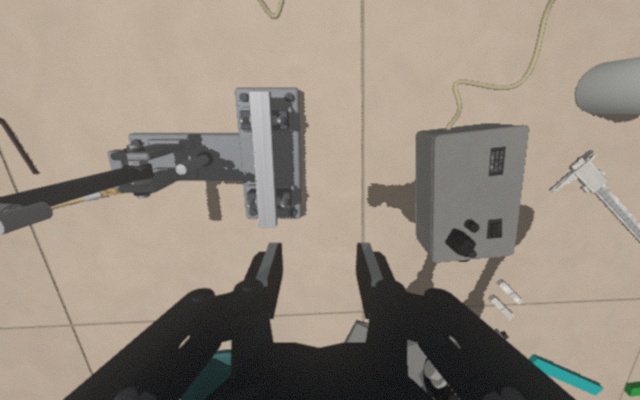

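```bash
python3 -c "
from h import *
im,d,C=load('wrist10')
s=np.load('wrist10.npz')
g=cv2.cvtColor(im,cv2.COLOR_BGR2GRAY)
P=[];U=[]
for v in range(85,232):
  for u in range(235,300):
    p=atd(C,u,v,d[v,u])
    if .0655<p[2]<.0715 and g[v,u]>110: P.append(p);U.append((u,v))
P=np.array(P);print(len(P),P.mean(0))
r=cv2.minAreaRect((P[:,:2]*1000).astype(np.float32));print(r)
b=cv2.boxPoints(r);print(b)
v=np.array([np.cos(np.radians(27)),np.sin(np.radians(27))]);w=np.array([-v[1],v[0]])
c=np.array(r[0])/1000-[.4448,.1230];print('off along bar',c@v,'across(tester x)',c@w)
for lo,hi in ((-80,-40),(-40,0),(0,40),(40,80)):
  t=(P[:,:2]-[.4448,.123])@v*1000;k=(t>lo)&(t<hi);print(lo,np.median(P[k,2]))
save('crop10',cv2.resize(im[75:240,200:330],None,fx=3.4,fy=3.4,interpolation=cv2.INTER_CUBIC))
"
```

```text
2657 [0.4508 0.1265 0.0682]
((444.8324279785156, 124.39852142333984), (158.52059936523438, 45.903419494628906), 27.21128273010254)
[[363.8489 108.5665]
 [384.8394  67.7434]
 [525.8159 140.2306]
 [504.8255 181.0537]]
off along bar 0.0006638089803022127 across(tester x) 0.0012313697182411406
-80 0.06822756784100392
-40 0.06826312514156133
0 0.06821499181633031
40 0.06823138915815966
```

View pics/crop10.png

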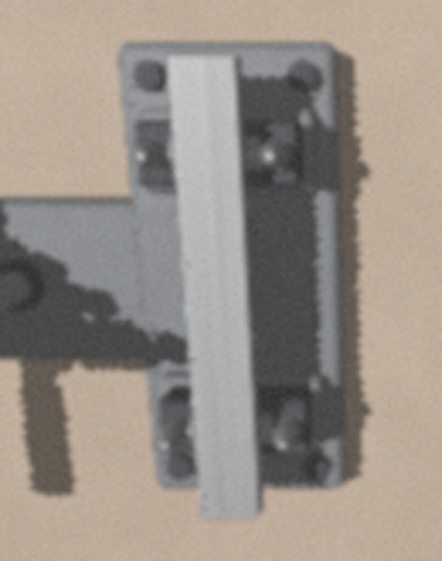

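arm_command(
  targets="2 0 -40 0 0 0 0.5; 4 -30 -70 0 0 0 0.5; 6 -70 -94 0 0 0 0.5; 8 -110 -94 0 0 0 0.5; 10 -150 -94 0 0 0 0.5; 12 -190 -94 0 0 0 0.5; 14 -230 -94 0 0 0 0.5; 14 -265 -94 0 0 0 0.5; 14 -265 -94 0 0 0 0.5; 14 -265 -94 0 0 0 0.5",
)

```text
time: 12.12
tool_pos: [0.342, 0.3041, 0.2915]
tcp_rot: [3.051, 0.745, -0.004]
wrist_force: [-0.0, -0.8, -0.6]
width: 0.497
```

```bash
python3 -c "
from h import *
im,d,C=load('wrist10')
g=cv2.cvtColor(im,cv2.COLOR_BGR2GRAY)
m=np.zeros_like(g);m[80:235,225:300]=(g[80:235,225:300]>140)
n,lab,st,ce=cv2.connectedComponentsWithStats(m)
snap('wrist11')"
```

```text
12.1167 [0.342  0.3041 0.2915] [ 3.0507  0.7452 -0.0044] [ 0.6723 -0.2018  1.9082  0.0001  1.4382  1.7639] 0.49677239219249686 [-0.0061 -0.7914 -0.5638]
```

View pics/wrist11.png

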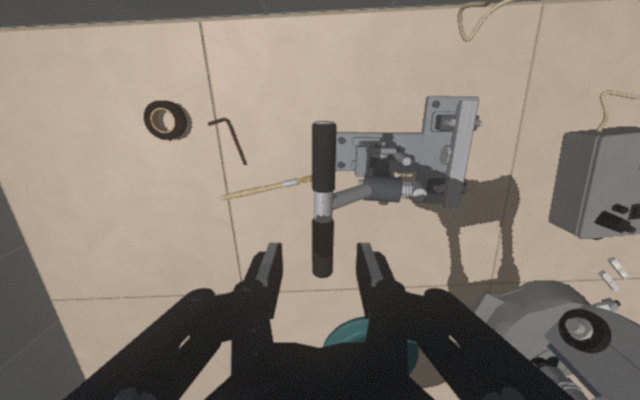

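```bash
python3 -c "
from h import *
im,d,C=load('wrist11')
s=np.load('wrist11.npz');M=R.from_rotvec(s['r']).as_matrix()
seat=np.array([.4448,.1230,0]);a=np.radians(117);X=np.array([np.cos(a),np.sin(a),0]);Y=np.array([-np.sin(a),np.cos(a),0])
for v in (125,140,156,170,185,205,222,240,260):
  u=[u for u in range(305,345) if atd(C,u,v,d[v,u])[2]>.2]
  P=np.array([atd(C,q,v,d[v,q]) for q in u]);c=atd(C,np.mean(u),v,np.median([d[v,q] for q in u[5:-5]]))
  print(v,u[0],u[-1],c,'top',P[:,2].max(),'tool',(c-s['p'])@M*1000,'tester',np.array([(c-seat)@X,(c-seat)@Y])*1000)
print(onz(C,323,121,.267),onz(C,321,278,.267),'pred',seat+.202*X-.062*Y,seat+.202*X+.062*Y)
"
```

```text
125 311 335 [0.4052 0.3331 0.2758] top 0.27652356662465205 tool [69.4515  3.4279 15.5136] tester [205.1621 -60.0821]
140 311 335 [0.3963 0.3284 0.276 ] top 0.2777346508669647 tool [59.3652  3.4766 15.338 ] tester [205.0335 -49.997 ]
156 311 335 [0.3864 0.3232 0.2758] top 0.27732097500445185 tool [48.1707  3.536  15.5204] tester [204.8853 -38.8029]
170 312 334 [0.3774 0.3185 0.2759] top 0.2768480152472088 tool [38.0605  3.5863 15.4531] tester [204.7548 -28.6936]
185 312 334 [0.3675 0.3133 0.2762] top 0.2771238832393027 tool [26.921   3.6386 15.1484] tester [204.6144 -17.5558]
205 313 344 [0.3548 0.3018 0.2736] top 0.27607995516285533 tool [10.3562  7.946  17.8034] tester [200.1744  -1.0178]
222 312 333 [0.3405 0.2995 0.2744] top 0.27544683042173673 tool [-3.3962  3.4326 17.078 ] tester [204.579   12.7677]
240 312 332 [0.3275 0.2931 0.2764] top 0.27712203445308914 tool [-17.9259   3.0815  15.1662] tester [204.8158  27.2939]
260 312 332 [0.3115 0.2847 0.2762] top 0.2772113929997073 tool [-35.9786   3.1541  15.3557] tester [204.5999  45.3459]
[0.4072 0.334  0.267 ] [0.2904 0.2745 0.267 ] pred [0.4083 0.3311 0.    ] [0.2979 0.2748 0.    ]
```

arm_command(
  targets="20 2 0 0 0 0 0.5; 48 4 0 0 0 0 0.5; 48 4 0 0 0 0 0.5; 48 4 30 0 0 0 0.5; 48 4 60 0 0 0 0.5; 48 4 80 0 0 0 0.5; 48 4 80 0 0 0 0.5; 48 4 80 0 0 0 0.5",
)

```text
time: 12.83
tool_pos: [0.3881, 0.3192, 0.2115]
tcp_rot: [3.053, 0.734, -0.006]
wrist_force: [-0.6, -0.6, 1.1]
width: 0.499
```

```bash
python3 -c "
from h import *
snap('wrist12')"
```

```text
12.8333 [0.3881 0.3192 0.2115] [ 3.0528  0.7342 -0.0057] [ 0.639  -0.0734  1.941  -0.0002  1.2781  1.7378] 0.49903547164797707 [-0.579  -0.6127  1.1126]
```

View pics/wrist12.png

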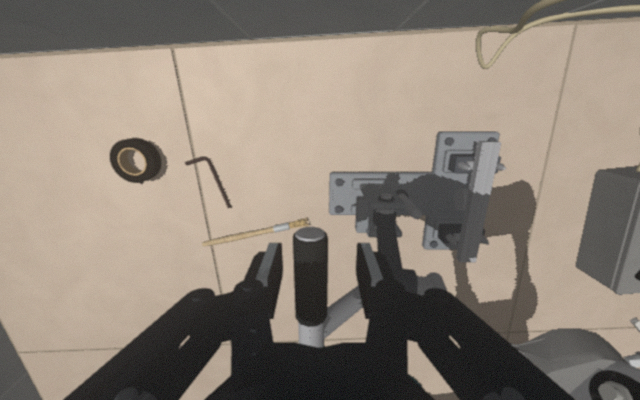

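arm_command(
  targets="0 -3 0 0 0 0 0.5; 0 -3 0 0 0 0 0.4; 0 -3 0 0 0 0 0.3; 0 -3 0 0 0 0 0.05; 0 -3 0 0 0 0 0.05; 0 -3 0 0 0 0 0.05; 0 -3 0 0 0 0 0.05; 0 -3 0 0 0 0 0.05",
  newtons=30,
)

```text
time: 13.55
tool_pos: [0.388, 0.3246, 0.2144]
tcp_rot: [-3.053, -0.738, -0.003]
wrist_force: [-0.5, -0.9, 6.4]
width: 0.2
```

arm_command(
  targets="0 7 -3 0 0 0 0.05; 0 15 -6 0 0 0 0.05; 0 30 -11 0 0 0 0.05; 0 46 -14 0 0 0 0.05; 0 62 -16 0 0 0 0.05; 0 78 -17 0 0 0 0.05; 0 94 -16 0 0 0 0.05; 0 110 -14 0 0 0 0.05; 0 126 -10 0 0 0 0.05; 0 141 -5 0 0 0 0.05",
)

```text
time: 14.38
tool_pos: [0.452, 0.199, 0.2188]
tcp_rot: [-3.051, -0.737, -0.002]
wrist_force: [-1.4, 4.3, -3.4]
width: 0.196
```

```bash
python3 -c "
from h import *
snap('wrist13')"
```

```text
14.3833 [0.452  0.199  0.2188] [-3.0512 -0.7367 -0.0019] [ 0.3623 -0.0997  1.9517  0.0026  1.288   1.4585] 0.19569304332253473 [-1.439   4.3219 -3.3892]
```

View pics/wrist13.png

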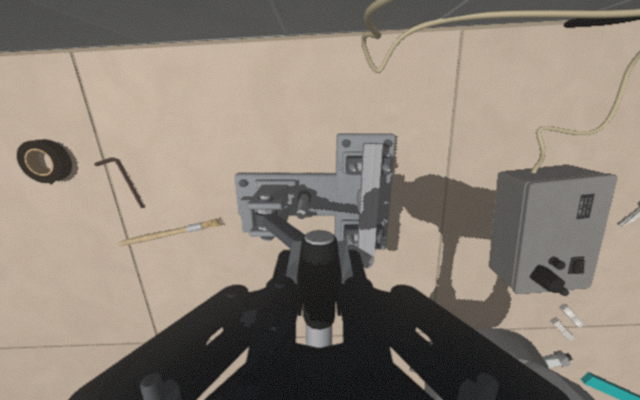

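arm_command(
  targets="0 15 6 0 0 0 0.05; 0 29 14 0 0 0 0.05; 0 43 22 0 0 0 0.05; 0 55 32 0 0 0 0.05; 0 67 43 0 0 0 0.05; 0 78 55 0 0 0 0.05; 0 88 68 0 0 0 0.05; 0 96 82 0 0 0 0.05; 0 104 96 0 0 0 0.05; 0 110 111 0 0 0 0.05",
)

```text
time: 15.27
tool_pos: [0.5024, 0.1001, 0.1058]
tcp_rot: [-3.054, -0.737, -0.001]
wrist_force: [0.5, 3.6, 3.3]
width: 0.2
```

```bash
python3 -c "
from h import *
snap('wrist14')"
```

```text
15.2667 [0.5024 0.1001 0.1058] [-3.0535 -0.7367 -0.0006] [0.1477 0.0311 2.042  0.0005 1.0682 1.2447] 0.20038701586146898 [0.4981 3.5949 3.3242]
```

View pics/wrist14.png

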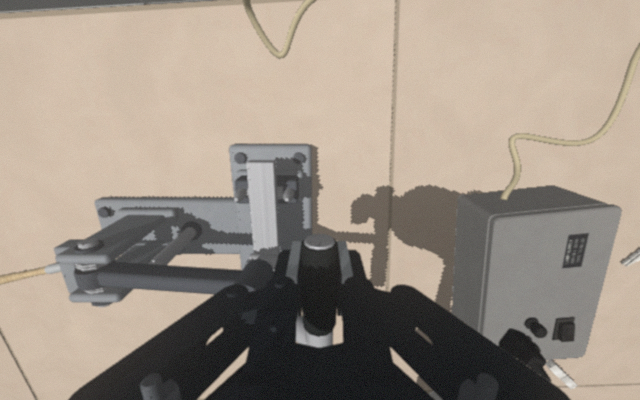

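arm_command(
  targets="0 2 6 0 0 0 0.05; 0 4 11 0 0 0 0.05; 0 5 16 0 0 0 0.05; 0 5 18 0 0 0 0.05; 0 5 18 0 0 0 0.05; 0 5 18 0 0 0 0.05",
)

```text
time: 15.82
tool_pos: [0.5047, 0.0956, 0.0898]
tcp_rot: [3.052, 0.738, 0.001]
wrist_force: [-0.2, -0.5, 7.3]
width: 0.195
```

```bash
python3 -c "
from h import *
snap('wrist15')
im,d,C=load('wrist15')
g=lambda u,v:print(u,v,atd(C,u,v,d[v,u]))
[g(320,v) for v in (238,241,244,250,260)]
"
```

```text
15.8167 [0.5047 0.0956 0.0898] [3.0523 0.738  0.0011] [ 0.1396  0.0511  2.0536 -0.0015  1.0361  1.2366] 0.19461684847518892 [-0.1796 -0.5419  7.2539]
320 238 [0.5244 0.1045 0.1492]
320 241 [0.5242 0.1044 0.1518]
320 244 [0.5245 0.1045 0.1554]
320 250 [0.5233 0.1039 0.1586]
320 260 [0.5191 0.1018 0.1594]
```

View pics/wrist15.png

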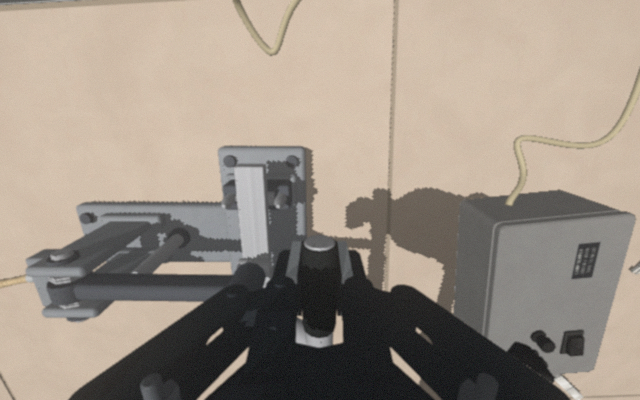

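arm_command(
  targets="0 0 1 0 0 0 0.05; 0 0 2 0 0 0 0.05; 0 0 2 0 0 0 0.05; 0 0 2 0 0 0 0.05",
)

```text
time: 16.2
tool_pos: [0.505, 0.0952, 0.0884]
tcp_rot: [3.051, 0.738, 0.002]
wrist_force: [-1.1, -1.7, 10.2]
width: 0.196
```

arm_command(
  targets="0 0 1 0 0 0 0.05; 0 0 1 0 0 0 0.05; 0 0 1 0 0 0 0.05",
)

```text
time: 16.45
tool_pos: [0.5051, 0.095, 0.0876]
tcp_rot: [3.051, 0.738, 0.002]
wrist_force: [-1.6, -2.8, 11.3]
width: 0.2
```

arm_command(
  targets="0 0 1 0 0 0 0.05; 0 0 1 0 0 0 0.05; 0 0 1 0 0 0 0.05",
)

```text
time: 16.7
tool_pos: [0.5052, 0.0948, 0.0868]
tcp_rot: [3.051, 0.738, 0.002]
wrist_force: [-3.0, -4.5, 12.8]
width: 0.196
```

arm_command(
  targets="0 0 1 0 0 0 0.05; 0 0 2 0 0 0 0.05; 0 0 2 0 0 0 0.05; 0 0 2 0 0 0 0.05",
)

```text
time: 17.03
tool_pos: [0.5054, 0.0946, 0.0856]
tcp_rot: [3.05, 0.738, 0.003]
wrist_force: [-4.0, -5.3, 16.5]
width: 0.199
```

```bash
python3 -c "
from h import *
snap('wrist16')
im,d,C=load('wrist16')
P=np.array([atd(C,u,v,d[v,u]) for u in range(312,328) for v in range(252,275)]);print('handle top',np.median(P[:,2]),np.percentile(P[:,2],[10,90]))
im,d,C=load('wrist15')
P=np.array([atd(C,u,v,d[v,u]) for u in range(312,328) for v in range(252,275)]);print('handle top before',np.median(P[:,2]),np.percentile(P[:,2],[10,90]))
im,d=bot.read_camera('top');save('top16',cv2.resize(im[140:260,170:330],None,fx=4.5,fy=4.5,interpolation=cv2.INTER_CUBIC))
"
```

```text
17.0333 [0.5054 0.0946 0.0856] [3.0502 0.7382 0.0026] [ 0.1389  0.056   2.0571 -0.0037  1.0265  1.2367] 0.19898265675483462 [-4.0238 -5.3124 16.5413]
handle top 0.15589247551637295 [0.155  0.1567]
handle top before 0.1597146733156975 [0.159  0.1606]
```

View pics/wrist16.png

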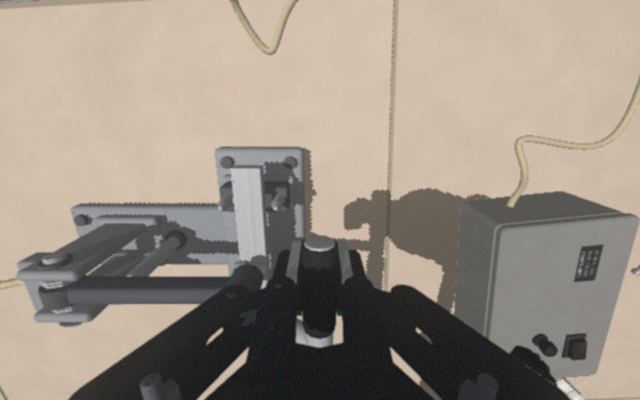

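arm_command(
  targets="0 0 1 0 0 0 0.05; 0 0 2 0 0 0 0.05; 0 0 3 0 0 0 0.05; 0 0 3 0 0 0 0.05; 0 0 3 0 0 0 0.05; 0 0 3 0 0 0 0.05",
)

```text
time: 17.63
tool_pos: [0.5056, 0.0943, 0.0843]
tcp_rot: [3.05, 0.738, 0.003]
wrist_force: [-8.5, -6.8, 25.8]
width: 0.199
```

```bash
python3 -c "
from h import *
snap('wrist17')
im,d,C=load('wrist17')
P=np.array([atd(C,u,v,d[v,u]) for u in range(312,328) for v in range(252,275)]);print('handle top',np.median(P[:,2]),np.percentile(P[:,2],[10,90]))
s=bot.read_state();print(s['wrist_force'],s['torque'])
"
```

```text
17.6333 [0.5056 0.0943 0.0843] [3.0497 0.7382 0.0028] [ 0.1387  0.0576  2.0581 -0.0043  1.0237  1.2367] 0.19925102817757082 [-8.5427 -6.7523 25.8072]
handle top 0.1546675197563072 [0.1539 0.1554]
[-8.7476 -6.9544 25.9387] [-0.8832  1.3519 -0.0989]
```

arm_command(
  targets="0 -1 -10 0 0 0 0.05; 0 -3 -20 0 0 0 0.05; 0 -11 -42 0 0 0 0.05; 0 -18 -57 0 0 0 0.05; 0 -27 -70 0 0 0 0.05; 0 -36 -83 0 0 0 0.05; 0 -47 -95 0 0 0 0.05; 0 -59 -106 0 0 0 0.05; 0 -72 -116 0 0 0 0.05; 0 -85 -125 0 0 0 0.05",
)

```text
time: 18.52
tool_pos: [0.4655, 0.1721, 0.2054]
tcp_rot: [3.052, 0.738, 0.002]
wrist_force: [5.2, 3.8, -4.0]
width: 0.196
```

arm_command(
  targets="0 -15 -7 0 0 0 0.05; 0 -30 -13 0 0 0 0.05; 0 -45 -18 0 0 0 0.05; 0 -61 -22 0 0 0 0.05; 0 -77 -24 0 0 0 0.05; 0 -93 -25 0 0 0 0.05; 0 -109 -24 0 0 0 0.05; 0 -125 -22 0 0 0 0.05; 0 -141 -19 0 0 0 0.05; 0 -156 -14 0 0 0 0.05",
)

```text
time: 19.35
tool_pos: [0.3946, 0.311, 0.2199]
tcp_rot: [3.052, 0.738, 0.004]
wrist_force: [4.5, 1.3, -0.2]
width: 0.196
```

arm_command(
  targets="0 -7 3 0 0 0 0.05; 0 -12 6 0 0 0 0.05; 0 -14 7 0 0 0 0.05; 0 -15 8 0 0 0 0.05; 0 -15 8 0 0 0 0.05; 0 -15 8 0 0 0 0.05",
)

```text
time: 19.85
tool_pos: [0.3878, 0.3242, 0.213]
tcp_rot: [-3.053, -0.738, -0.003]
wrist_force: [-1.3, 2.0, 8.6]
width: 0.195
```

Back at the rest pose (same TCP as when gripped). Now I'll open and lift straight up.

arm_command(
  targets="0 0 0 0 0 0 0.2; 0 0 0 0 0 0 0.4; 0 0 0 0 0 0 0.5; 0 0 0 0 0 0 0.5; 0 0 -20 0 0 0 0.5; 0 0 -50 0 0 0 0.5; 0 0 -85 0 0 0 0.5; 0 0 -110 0 0 0 0.5; 0 0 -110 0 0 0 0.5",
)

```text
time: 20.6
tool_pos: [0.3895, 0.3253, 0.3272]
tcp_rot: [-3.051, -0.737, -0.013]
wrist_force: [1.0, 0.5, 1.4]
width: 0.501
```

arm_command(
  targets="-10 40 0 0 0 0 0.5; -20 80 0 0 0 0 0.5; -30 120 0 0 0 0 0.5; -40 160 0 0 0 0 0.5; -50 200 0 0 0 0 0.5; -60 240 0 0 0 0 0.5; -60 260 0 0 0 0 0.5; -60 260 0 0 0 0 0.5; -60 260 0 0 0 0 0.5; -60 260 0 0 0 0 0.5",
)

```text
time: 21.43
tool_pos: [0.452, 0.0655, 0.3201]
tcp_rot: [-3.053, -0.737, 0.003]
wrist_force: [1.3, -0.2, -0.0]
width: 0.502
```

```bash
python3 -c "
from h import *
snap('wrist18')
im,d=bot.read_camera('top');save('top18',cv2.resize(im[140:260,170:330],None,fx=4.5,fy=4.5,interpolation=cv2.INTER_CUBIC))
"
```

```text
21.4333 [0.452  0.0655 0.3201] [-3.0531 -0.7367  0.0029] [ 0.0889 -0.2113  1.865   0.0006  1.4898  1.186 ] 0.5024417248278584 [ 1.3439 -0.24   -0.0001]
```

View pics/wrist18.png

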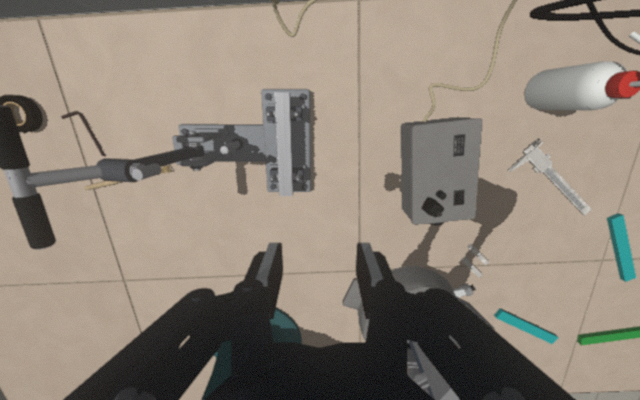

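View pics/top18.png

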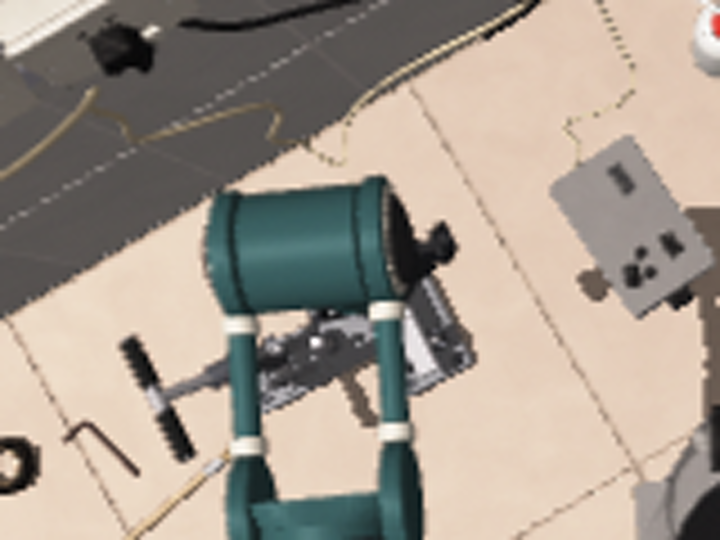

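```bash
python3 -c "
from h import *
im,d,C=load('wrist18')
g=cv2.cvtColor(im,cv2.COLOR_BGR2GRAY)
m=np.zeros_like(g);m[80:205,255:320]=(g[80:205,255:320]>135)
zz=np.zeros_like(d)
for v in range(80,205):
  for u in range(255,320):
    zz[v,u]=atd(C,u,v,d[v,u])[2]
m=m&((zz>.064)&(zz<.073)).astype(np.uint8)
m=cv2.morphologyEx(m,cv2.MORPH_OPEN,np.ones((5,5),np.uint8))
n,lab,st,ce=cv2.connectedComponentsWithStats(m);i=1+np.argmax(st[1:,4]);vs,us=np.where(lab==i)
P=np.array([atd(C,u,v,d[v,u]) for u,v in zip(us,vs)])
r=cv2.minAreaRect((P[:,:2]*1000).astype(np.float32));print(r,'z',np.percentile(P[:,2],[5,50,95]))
v=np.array([np.cos(np.radians(27)),np.sin(np.radians(27))]);w=np.array([-v[1],v[0]])
c=np.array(r[0])/1000-[.4448,.1230];print('along',c@v,'across',c@w)
t=(P[:,:2]-[.4448,.123])@v
for lo in (-.08,-.04,0,.04):
  k=(t>lo)&(t<lo+.04);q=(P[k,:2]-[.4448,.123])@w;print(lo,P[k,2].mean(),(np.percentile(q,2)+np.percentile(q,98))/2)
H=[atd(C,u,vv,d[vv,u]) for u,vv in ((12,140),(36,222))];print('grips',H)
h=(H[0]+H[1])/2;print('handle tester x',(h[:2]-[.4448,.123])@w, h[2])
"
```

```text
((445.21826171875, 124.26849365234375), (158.4673309326172, 22.087221145629883), 26.859601974487305) z [0.0668 0.0682 0.0696]
along 0.0009485579873685068 across 0.0009403492734125695
-0.08 0.06809052558355079 0.0007390434073376705
-0.04 0.068207965044699 0.0007374891216429084
0 0.06817431611892069 0.0007097058411401286
0.04 0.06820272376049527 0.0006417347521239358
grips [array([0.3876, 0.3124, 0.2718]), array([0.3218, 0.2825, 0.2729])]
handle tester x 0.19633627402018847 0.2723624197432363
```

```bash
python3 -c "
from h import *
print(bot.finish_job())"
```

```text
the job is handed in; nothing more can be done
None
```

I laid the steel bar on the two rollers between the guide pins, let go of it, pinched the far grip, swung the lever to its stop and led it back to rest. The job is handed in at about 21.5 s of the 61 s allowed; finishing reports no verdict.

**Last checks (wrist camera):**
- **Bar position:** it lies about 1 mm off the measured seat both across and lengthwise, and about 0.1° from square. Its top is level at 68 mm, so the underside is at 56 mm.
- **Lever stop:** the wrist force rose sharply to about 26 N, above the 10 N needed to hold the lever there. The top of the handle stood at 155–156 mm, against an expected 157 mm.
- **Lever at rest:** the grips look to be back in their rest position, and nothing touches the arm.
- **Bystanders:** the caliper still lies in its place in the last picture. I did not measure how far it or the notched bars moved. The arm never came near them after lifting the bar.

**What disagreed:**
- **Fingertips:** by the depth images they sit about 39 mm behind the reported TCP. My first grasp therefore closed in the air above the bar and touched nothing. I corrected for this in every later move.
- **Handle:** it measured 2–3 mm farther from the seat than the text gives.

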